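# Open the screw press, slide out its bed and put the glued printing blocks in their tray

### The job

The glue on the printing blocks has set: wind the press open by its crank, anticlockwise, until you feel the top stop, then back the wheel off a quarter turn so that the screw cannot bind. Slide the bed all the way out, put every block in the divided wooden tray, one to a cell, face up and flat on the cell floor, and then slide the empty bed fully home again. Leave the wheel as you set it and the red ink tin, the dark jar and the talc shaker where they stand.

Things in the scene. Friction and masses are not known exactly. Their poses are not given: they have to be found in the camera images.
- press: grey bench screw press with two steel columns, fixed to the worktop. Origin: underside, on the spindle axis; z up; the bed slides out toward its own -x, columns at own y = +-112 mm. Base plate 450 x 164 mm, from own x = -340 to +110, bed runners on it up to z = 35; crosshead top at z = 196, wheel rim (144 mm across) at z = 208 to 222.
- bed_floor (a point): middle of the bed's floor, axes as the press's; moves with the bed; on the spindle axis, 44 mm above the worktop, when the bed is in. The bed is 186 (own x) x 172 (own y) mm with two channels for blocks along x, each 61 x 174 mm, centred at own y = +-48 mm, between a 36 mm wide middle bearer, side rails and end rims, all 12 mm high.
- press_wheel (a joint): angle of the handwheel on top of the press about its vertical spindle, rad, growing anticlockwise seen from above, which raises the platen (16 mm a turn). One to two and a half turns below a firm top stop at the start; what the joint reads at the stop is not given. Turning it takes about 2 N at the crank knob; it stays where it is left. About 10 N at the knob is enough to feel the stop, which has a thin buffer washer and gives only about 0.05 rad.
- crank_knob (a point): centre of the upright wooden crank knob on the handwheel rim: a freely spinning cylinder 23 mm across, 50 mm tall (this point 28 mm above its lower end, 258 mm above the worktop), 65 mm from the spindle axis; the rim is 36 mm below this point, nothing of the wheel stands higher than 232 mm beside the knob. It goes round with the wheel.
- press_bed (a joint): how far the bed of the press has been slid out, m: 0 fully in under the platen, 0.22 fully out (end stop); moves toward the press's own -x. It takes about 2 to 3 N and stays where it is left.
- bed_pull (a point): centre of the bed's pull knob: an upright wooden cylinder 24 mm across and 46 mm tall, from 49 to 95 mm above the worktop (this point at 76 mm), fixed on a 34 mm wide steel tongue (top at 46 mm) in front of the bed. It travels with the bed; with the bed in, it is 165 mm from the spindle axis, 93 mm outside the wheel rim, which is above it.
- tray: light wooden divided block tray, 72 (own x) x 347 (own y) x 30 mm, fixed to the worktop. Origin: centre of its underside. A row of four cells along own y, each 60 (own x) x 80 (own y) mm inside, floor 6 mm above the worktop, outer walls 6 mm, dividers 5 mm thick, all their tops at 30 mm. A cell takes one block lying flat, its long side along own y.
- cell_1 (a point): middle of the floor of one of the tray's cells, at own y = -127.5 mm in the tray's frame; axes as the tray's (cell 60 mm along x, 80 mm along y, 24 mm deep).
- cell_2 (a point): middle of the floor of one of the tray's cells, at own y = -42.5 mm in the tray's frame; axes as the tray's (cell 60 mm along x, 80 mm along y, 24 mm deep).
- cell_3 (a point): middle of the floor of one of the tray's cells, at own y = 42.5 mm in the tray's frame; axes as the tray's (cell 60 mm along x, 80 mm along y, 24 mm deep).
- cell_4 (a point): middle of the floor of one of the tray's cells, at own y = 127.5 mm in the tray's frame; axes as the tray's (cell 60 mm along x, 80 mm along y, 24 mm deep).
- block_1: printing block, oak base with a glued lino face, dark blue with a leaf sprig; 50 (own x) x 72 (own y) x 39 mm in all, about 0.1 kg. Origin: centre of its underside, z up through the lino face. At the start it lies face up in a channel of the bed under the platen, its long side along the bed's travel, two blocks to a channel. Two to four of the four blocks are present.
- block_2: printing block, oak base with a glued lino face, brick red with rays; 50 (own x) x 72 (own y) x 39 mm in all, about 0.1 kg. Origin: centre of its underside, z up through the lino face. At the start it lies face up in a channel of the bed under the platen, its long side along the bed's travel, two blocks to a channel. Two to four of the four blocks are present.
- block_3: printing block, oak base with a glued lino face, dark green with waves; 50 (own x) x 72 (own y) x 39 mm in all, about 0.1 kg. Origin: centre of its underside, z up through the lino face. At the start it lies face up in a channel of the bed under the platen, its long side along the bed's travel, two blocks to a channel. Two to four of the four blocks are present.
- block_4: printing block, oak base with a glued lino face, charcoal with a lozenge lattice; 50 (own x) x 72 (own y) x 39 mm in all, about 0.1 kg. Origin: centre of its underside, z up through the lino face. At the start it lies face up in a channel of the bed under the platen, its long side along the bed's travel, two blocks to a channel. Two to four of the four blocks are present.
- red_tin: bystander: red ink tin with grey lid, 67 mm across, 46 mm tall; origin: centre of underside
- dark_jar: bystander: dark ink jar with grey lid, 62 mm across, 54 mm tall; origin: centre of underside
- shaker: bystander: talc shaker tin with grey sprinkler top, 54 mm across, 111 mm tall; origin: centre of underside

How it is judged:
On the way, in this order (a step that is already met when the one before it is completed fails the run):
1. the wheel is wound open against its top stop (value of joint press_wheel above 14.94 rad), for 0.1 s.
2. the wheel is backed off a quarter turn (1.15 to 2.0 rad) from the stop (value of joint press_wheel between 13 and 13.85 rad), for 0.3 s.
3. the bed is slid all the way out, to within 20 mm (all of step 2 and value of joint press_bed above 0.2 m), for 0.2 s.
4. every block lies flat and face up in a cell of the tray (x of block_1 in the frame of tray between -0.02 and 0.02 m and y of block_1 in the frame of tray between -0.15 and 0.15 m and z of each of block_1, block_2, block_3, block_4 in the frame of tray below 0.0095 m and angle between each of block_1, block_2, block_3, block_4's own z axis and vertical below 0.1 rad and x of block_2 in the frame of tray between -0.02 and 0.02 m and y of block_2 in the frame of tray between -0.15 and 0.15 m and x of block_3 in the frame of tray between -0.02 and 0.02 m and y of block_3 in the frame of tray between -0.15 and 0.15 m and x of block_4 in the frame of tray between -0.02 and 0.02 m and y of block_4 in the frame of tray between -0.15 and 0.15 m), for 0.3 s.
5. the empty bed is fully home again, to within 10 mm (value of joint press_bed below 0.01 m), for 0.2 s.
At the end, for the whole second after the job is handed in: The wheel stands a quarter turn (1.15 to 2.0 rad) back from its top stop, the bed is home to within 10 mm, and every block present lies at rest in a cell of the tray, face up, flat on the cell floor (underside within 3.5 mm of it, tilted less than 0.1 rad), one to a cell (all of step 2 and all of step 4 and value of joint press_bed below 0.01 m and linear speed of each of block_1, block_2, block_3, block_4 below 0.02 m/s); the robot touches nothing.
It fails at once if the red ink tin, the dark jar or the talc shaker is shifted more than 25 mm or tipped (distance of any of red_tin, dark_jar, shaker from where it was at the start of the episode above 0.025 m or angle between any of red_tin, dark_jar, shaker's own z axis and vertical above 0.5 rad).
Of block_1, block_2, block_3, block_4 only 2 to 4 are there at a start; the rules pass over those that are not, and their reading is None.
At some moment in a run one of block_1, block_2, block_3, block_4 may be knocked a few centimetres aside while the robot is not near it.
Once in a run the grip may slacken for a moment while it holds something.
It also fails if it takes over 210 s, if anything falls off the work surface, if the arm or the gripper's body presses on something with over 40 N, if the wrist force passes 120 N, or if a joint passes its speed limit or range.

### The arm

A 6-joint arm with a two-finger parallel gripper is mounted at the origin on a cart in front of the work surface, level with it; the furniture and walls round the work are solid. World frame = base frame: x ahead of the robot, y to its left, z up, the work surface at z = 0. Lengths are in m, angles in rad, forces in N, time in s.
With the tool pointing down it reaches from about 0.275 to 1 m from the base axis. Payload 8.4 kg.
Tool frame: the origin (TCP) lies midway between the tips of the shut fingers; the grasp point (between the pads) lies 19 mm behind it; x points along the fingers, y is the direction in which the jaws open and shut, and the axes are right-handed (so a half turn about x gives the same grasp; the last joint's range is limited). The gripper opens to 85 mm and grips with 20 to 120 N. Pads are 22 mm wide; open, the fingers measure 114 mm over their backs; the gripper's body (76 mm by 85 mm) begins 54 mm behind the grasp point. The pads swing forward as they close: fully open they stand 13 mm farther back than shut.
Start: joints at [-1.187, 0.353, 1.633, -0, 1.155, -0.002], TCP at [0.235, -0.579, 0.231] pointing down, gripper open.
Joint ranges: [-2.63, 2.63], [-0.92, 2.1], [0.06, 2.66], [-1.3, 4.44], [0, 2.69], [-3.02, 3.02]. Speed limits (rad/s): [2.22, 2.22, 2.79, 3.14, 3.14, 3.14].

### API

Orientations are given as a 3x3 rotation matrix whose columns are the frame's x, y, z axes.
In Python, from cell import env gives the robot as it stands.
- The arm moves only by the tool arm_command, never from a script. Its argument "increments" is a list of rows, each an object with "delta_pos": the shift along the tool's x, y, z in mm, a list of three; "yaw": the turn about the tool's x in degrees. In form: [{"delta_pos": [x, y, z], "yaw": yaw}, ...]. A call has 1 to 12 rows; each row shifts and turns the commanded pose from where the row before left it, along the tool's axes as they then stand; what a row does not reach is not made up. A row lasts 1/8 s, in which the tool goes at most 62.5 mm and 10.7 degrees, less where a joint would pass 70% of its speed; a pose out of reach is approached as far as the arm can. A call is refused whole if a number of a shift passes 62.5 or a number of a turn 10.7, either way. A call with a gripper value outside its range is refused whole. "grip" is the finger opening in mm, from 0 to 85.4, set as the call begins (left out, the last holds). The fingers move at their own pace and stop on an object; the grip force is fixed at half the most. Time passes only in rows, so rows that do not move let the fingers close. It gives the time, the measured TCP pose, the force and the opening at its end, in the units of the state.
- env.state(): the state, without advancing time (a new reading comes with each control period).
- env.read_camera(name): name is "scene" or "top" or "wrist"; returns a dict with "image" (480x640x3 uint8, blue, green, red), "K" (3x3 intrinsics, pixels), "origin" and "orientation" of the camera in the world; the wrist camera has in their place "T_tool_cam" (4x4, takes a point from camera to tool coordinates, whose origin is the TCP and whose axes are the tool frame's). Camera axes: x right, y down, z forward; pixel columns grow to the right and rows downward; lengths in m; the calibration is good to about 2 mm. A picture is of the moment at which its call begins: read the wrist's pose just before it. There is no depth.
- env.finish_job(): hands the job in, once; it reports no verdict.
Trained networks look in the newest picture that a camera, given by its name, has taken for a name from the list of things; names that differ only in an ending like _2 or _b are one class to them, and where a whole thing is asked for, a point or a joint stands for the part that bears it (a point fixed in the world has none). Each returns a list of dicts, best first, with "score" (0 to 1); they miss things now and then, are a little off and sometimes report something else, mostly with a low value. They report only what shows in the picture. A call takes as long as a camera call.
- env.spot_in(name, camera): "pixel" ([column, row] in pixels, amid what is visible of it).
- env.place_of(name, camera): "pixel" ([column, row] in pixels: a listed point, or the origin of a listed thing).
The state is a dict: "time_s": time; "q": joint angles; "qvel": joint speeds; "joint_efforts": joint torques, N m; "position": TCP position; "tcp_rot": TCP orientation; "ft_force": force on the tool from outside, world axes, zero at the start; "torque": the same for the moment, N m; "grip_width": opening from 0.0 (shut) to 1.0 (fully open).
Only numpy, scipy, OpenCV 4.12 (cv2) and the standard library are available. Lean on these libraries where they do the work, as an engineer would, in place of code of your own. Each camera call takes 0.05 s, during which the arm holds its last target. There are 200 camera calls.

## Working session

There is one attempt and no reset: what is moved stays moved. The work goes in short steps, Python scripts to look and compute and a tool call to move; the robot and the scene stay as the last step left them, time stands still between calls to the robot, and variables do not carry over. Pictures are saved under pics/ and viewed, about 12 in all and at most 16, crops included, and the job is handed in when it is done.

Besides the shell and the picture viewer there is one more tool, called after "Emit:" in YAML: its name, and indented under it one key for each argument. arm_command: Moves the arm, as the interface text tells. Its arguments: {"type":"object","properties":{"increments":{"type":"array"},"grip":{"type":"number"}},"required":["increments"]}

```bash
ls; mkdir -p pics; cat > h.py <<'E'
import numpy as np, cv2
from cell import env
def ray(c,px):
    d=np.linalg.inv(c['K'])@np.array([px[0],px[1],1.0])
    if 'T_tool_cam' in c:
        s=env.state();R=np.array(s['tcp_rot']);p=np.array(s['position']);T=np.array(c['T_tool_cam'])
        return R@T[:3,3]+p, R@T[:3,:3]@d
    return np.array(c['origin']),np.array(c['orientation'])@d
def onz(c,px,z):
    o,d=ray(c,px); return o+d*(z-o[2])/d[2]
def st():
    s=env.state(); print(round(s['time_s'],2),'pos',np.round(s['position'],4),'F',np.round(s['ft_force'],1),'g',round(s['grip_width'],3)); print(np.round(s['tcp_rot'],3).tolist(),np.round(s['q'],3)); return s
E
python3 - <<'E'
from h import *
st()
zs={'press':0,'bed_pull':.076,'crank_knob':.258,'tray':0,'cell_1':.006,'block_1':.044,'block_2':.044,'block_3':.044,'block_4':.044,'red_tin':0,'dark_jar':0,'shaker':0,'bed_floor':.044}
for cam in('top','scene'):
    c=env.read_camera(cam);cv2.imwrite(f'pics/{cam}0.png',c['image']);print(cam,np.round(c['origin'],3))
    for n,z in zs.items():
        for r in env.place_of(n,cam)[:4]: print(n,round(r['score'],2),np.round(r['pixel']),np.round(onz(c,r['pixel'],z),3))
E
```

```text
pics
0.0 pos [ 0.235  -0.5786  0.2305] F [-0.5 -0.4  0. ] g 0.999
[[-0.001, 0.376, -0.926], [0.001, -0.926, -0.376], [-1.0, -0.001, -0.0]] [-1.187  0.354  1.634 -0.     1.155 -0.002]
top [-0.144  0.339  1.147]
press 0.94 [232. 295.] [0.578 0.213 0.   ]
press 0.71 [281. 250.] [0.642 0.036 0.   ]
bed_pull 0.88 [283. 252.] [0.584 0.055 0.076]
crank_knob 0.88 [228. 256.] [0.508 0.21  0.258]
cell_1 0.95 [393. 275.] [ 0.417 -0.184  0.006]
cell_1 0.83 [361. 286.] [ 0.43  -0.092  0.006]
block_1 0.58 [220. 308.] [0.53  0.258 0.044]
block_1 0.51 [256. 289.] [0.535 0.156 0.044]
block_2 0.58 [220. 308.] [0.53  0.258 0.044]
block_2 0.51 [256. 289.] [0.535 0.156 0.044]
block_3 0.58 [220. 308.] [0.53  0.258 0.044]
block_3 0.51 [256. 289.] [0.535 0.156 0.044]
block_4 0.58 [220. 308.] [0.53  0.258 0.044]
block_4 0.51 [256. 289.] [0.535 0.156 0.044]
red_tin 0.96 [368. 200.] [ 0.678 -0.272  0.   ]
red_tin 0.3 [220. 307.] [0.558 0.255 0.   ]
dark_jar 0.63 [285. 346.] [0.38  0.156 0.   ]
dark_jar 0.24 [228. 295.] [0.582 0.221 0.   ]
shaker 0.98 [254. 364.] [0.375 0.242 0.   ]
shaker 0.16 [228. 296.] [0.5
[... 385 characters left out ...]
[0.172 0.129 0.258]
cell_1 0.84 [387. 299.] [ 0.418 -0.101  0.006]
block_1 0.96 [215. 322.] [0.528 0.249 0.044]
block_1 0.57 [252. 302.] [0.539 0.16  0.044]
block_2 0.96 [215. 322.] [0.528 0.249 0.044]
block_2 0.57 [252. 302.] [0.539 0.16  0.044]
block_3 0.96 [215. 322.] [0.528 0.249 0.044]
block_3 0.57 [252. 302.] [0.539 0.16  0.044]
block_4 0.96 [215. 322.] [0.528 0.249 0.044]
block_4 0.57 [252. 302.] [0.539 0.16  0.044]
red_tin 0.63 [369. 227.] [ 0.696 -0.282  0.   ]
red_tin 0.52 [214. 323.] [0.58  0.231 0.   ]
dark_jar 0.94 [296. 359.] [0.387 0.156 0.   ]
shaker 0.68 [296. 362.] [0.381 0.159 0.   ]
shaker 0.57 [254. 385.] [0.377 0.252 0.   ]
bed_floor 0.58 [281. 260.] [0.641 0.027 0.044]
```

```bash
ls pics
```

```text
scene0.png
top0.png
```

```bash
python3 - <<'E'
from h import *
a=cv2.imread('pics/top0.png')[150:420,150:470];b=cv2.imread('pics/scene0.png')[180:420,150:470]
cv2.imwrite('pics/t1.png',cv2.resize(a,(800,600),interpolation=3) if 0 else cv2.resize(a,None,fx=2.2,fy=2.2,interpolation=2))
cv2.imwrite('pics/s1.png',cv2.resize(b,None,fx=2.4,fy=2.4,interpolation=2))
E
```

```text
(no output)
```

View pics/t1.png

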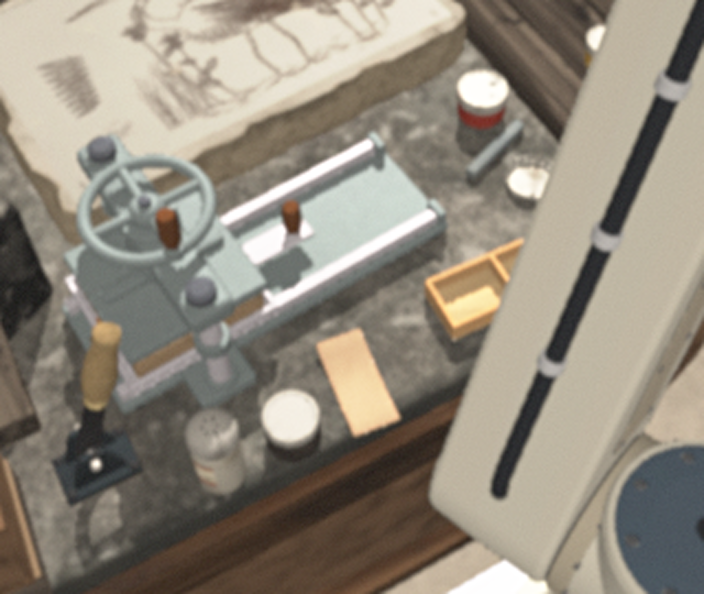

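View pics/s1.png

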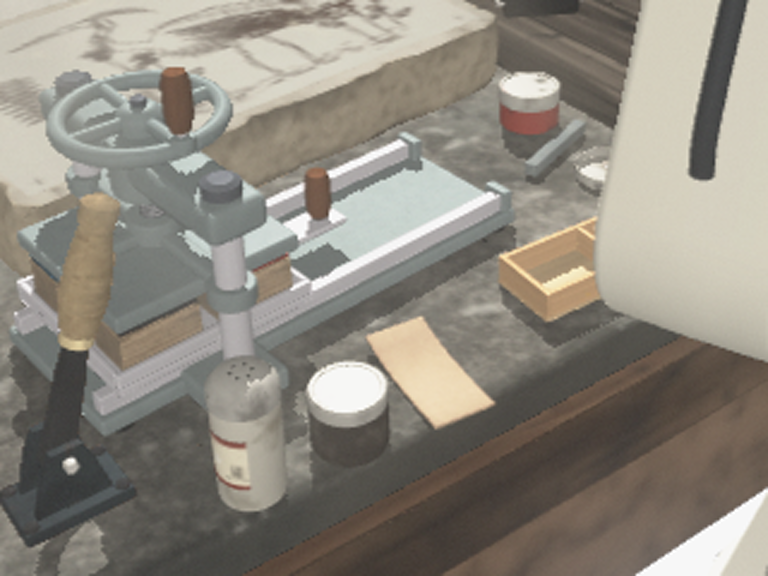

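```bash
cat >> h.py <<'E'
def tri(rs):
    A=np.zeros((3,3));b=np.zeros(3)
    for o,d in rs:
        d=d/np.linalg.norm(d);P=np.eye(3)-np.outer(d,d);A+=P;b+=P@o
    x=np.linalg.solve(A,b)
    return x,[round(1000*np.linalg.norm((np.eye(3)-np.outer(d,d)/(d@d))@(x-o)),1) for o,d in rs]
E
python3 - <<'E'
from h import *
t=env.read_camera('top');s=env.read_camera('scene')
for n,a,b in [('knob',(228,256),(220,218)),('hub',(215,242.3),(207.9,222.9)),('pull',(283,252),(282,258)),('colA',(196.8,218.2),(180,212.5)),('colB',(241.4,282.7),(242,257.5)),('shaker',(254,364),(254,385)),('jar',(285,346),(296,359)),('red',(368,200),(369,227))]:
    x,e=tri([ray(t,a),ray(s,b)]);print(n,np.round(x,4),e)
for z in(.2,.21):print(z,onz(t,(196.8,218.2),z),onz(t,(241.4,282.7),z),onz(s,(180,212.5),z),onz(s,(242,257.5),z))
print(onz(t,(215,242.3),.225),onz(s,(207.9,222.9),.225))
# trowel handle top
print('handle',tri([ray(t,(105/2.2+150,330/2.2+150)),ray(s,(98/2.4+150,200/2.4+180))]), 'stone corner', tri([ray(t,(465/2.2+150,15/2.2+150)),ray(s,(495/2.4+150,20/2.4+180))]))
E
```

```text
knob [0.5011 0.2167 0.2721] [np.float64(5.8), np.float64(5.8)]
hub [0.5759 0.2164 0.2316] [np.float64(0.6), np.float64(0.6)]
pull [0.5692 0.0627 0.098 ] [np.float64(2.7), np.float64(2.7)]
colA [0.6805 0.2268 0.2136] [np.float64(2.2), np.float64(2.2)]
colB [0.4661 0.2055 0.2054] [np.float64(0.7), np.float64(0.7)]
shaker [ 0.3809  0.2452 -0.0078] [np.float64(4.6), np.float64(4.6)]
jar [0.3758 0.1603 0.0108] [np.float64(2.0), np.float64(2.0)]
red [ 0.665  -0.2595  0.0221] [np.float64(2.3), np.float64(2.3)]
0.2 [0.69095462 0.22337295 0.2       ] [0.46910557 0.20420025 0.2       ] [0.70886791 0.21913004 0.2       ] [0.47475567 0.20215596 0.2       ]
0.21 [0.68213554 0.22459062 0.21      ] [0.46263011 0.20562047 0.21      ] [0.68954424 0.22580595 0.21      ] [0.4599709  0.20916097 0.21      ]
[0.58152361 0.21598721 0.225     ] [0.58700388 0.21126942 0.225     ]
handle (array([0.44825881, 0.30502668, 0.24148818]), [np.float64(0.1), np.float64(0.1)]) stone corner (array([ 0.77867395, -0.30600023,  0.07856443]), [np.float64(0.8), np.float64(0.8)])
```

```bash
cat >> h.py <<'E'
import json
def plan(pts,ang=None,step=40,start=None,dec=0,maxyaw=9):
    """pts: list of world TCP targets; ang: world angle (deg) of tool y at end of first leg. prints rows in tool axes"""
    s=env.state();R=np.array(s['tcp_rot']);p=np.array(s['position']) if start is None else np.array(start,float)
    a=np.degrees(np.arctan2(R[1,1],R[0,1]));rows=[]
    if ang is None: ang=a
    da=(ang-a+180)%360-180
    for i,q in enumerate(pts):
        q=np.array(q,float);p0=p.copy();d=da if i==0 else 0
        n=max(1,int(np.ceil(max(np.linalg.norm(q-p)/step/.001,abs(d)/maxyaw)-1e-6)));a0=a
        for k in range(n):
            t=p0+(q-p0)*(k+1)/n
            r=np.radians(a);y=np.array([np.cos(r),np.sin(r),0]);x=np.array([0,0,-1.]);z=np.cross(x,y)
            dl=np.round(1000*np.array([x@(t-p),y@(t-p),z@(t-p)]),dec)+0.0
            p=p+(x*dl[0]+y*dl[1]+z*dl[2])/1000
            an=a0+d*(k+1)/n; yw=np.round(-(an-a),1);a=a-yw
            rows.append({"delta_pos":[int(v) if dec==0 else float(v) for v in dl],"yaw":float(yw)})
    for i in range(0,len(rows),12):print(json.dumps(rows[i:i+12]))
    print('end',p,a)
E
python3 - <<'E'
from h import *
plan([(.235,-.579,.40),(.47,.17,.40)])
plan([(.235,-.579,.40)],step=60)
plan([(.46,.17,.40)],ang=0,start=(.235,-.579,.40),step=62)
E
```

```text
[{"delta_pos": [-34, 0, 0], "yaw": -0.0}, {"delta_pos": [-33, 0, 0], "yaw": -0.0}, {"delta_pos": [-34, 0, 0], "yaw": -0.0}, {"delta_pos": [-34, 0, 0], "yaw": -0.0}, {"delta_pos": [-34, 0, 0], "yaw": -0.0}, {"delta_pos": [0, -30, -25], "yaw": -0.0}, {"delta_pos": [0, -31, -25], "yaw": -0.0}, {"delta_pos": [0, -30, -25], "yaw": -0.0}, {"delta_pos": [0, -30, -25], "yaw": -0.0}, {"delta_pos": [0, -30, -25], "yaw": -0.0}, {"delta_pos": [0, -31, -25], "yaw": -0.0}, {"delta_pos": [0, -30, -25], "yaw": -0.0}]
[{"delta_pos": [0, -30, -25], "yaw": -0.0}, {"delta_pos": [0, -31, -25], "yaw": -0.0}, {"delta_pos": [0, -30, -25], "yaw": -0.0}, {"delta_pos": [0, -30, -25], "yaw": -0.0}, {"delta_pos": [0, -30, -25], "yaw": -0.0}, {"delta_pos": [0, -31, -25], "yaw": -0.0}, {"delta_pos": [0, -30, -25], "yaw": -0.0}, {"delta_pos": [0, -30, -25], "yaw": -0.0}, {"delta_pos": [0, -31, -25], "yaw": -0.0}, {"delta_pos": [0, -30, -25], "yaw": -0.0}, {"delta_pos": [0, -30, -24], "yaw": -0.0}, {"delta_pos": [0, -30, -25], "yaw": -0.0}]
[{"delta_pos": [0, -31, -25], "yaw": -0.0}]
end [0.46947259 0.17015544 0.40029283] -67.89495717016462
[{"delta_pos": [-56, 0, 0], "yaw": -0.0}, {"delta_pos": [-56, 0, 0], "yaw": -0.0}, {"delta_pos": [-57, 0, 0], "yaw": -0.0}]
end [ 0.23519265 -0.57907744  0.40029283] -67.89495717016462
[{"delta_pos": [0, -47, -38], "yaw": -5.2}, {"delta_pos": [0, -43, -42], "yaw": -5.2}, {"delta_pos": [0, -39, -45], "yaw": -5.3}, {"delta_pos": [0, -35, -49], "yaw": -5.2}, {"delta_pos": [0, -31, -52], "yaw": -5.2}, {"delta_pos": [0, -25, -55], "yaw": -5.2}, {"delta_pos": [0, -21, -56], "yaw": -5.3}, {"delta_pos": [0, -15, -58], "yaw": -5.2}, {"delta_pos": [0, -10, -60], "yaw": -5.2}, {"delta_pos": [0, -4, -60], "yaw": -5.2}, {"delta_pos": [0, 1, -60], "yaw": -5.2}, {"delta_pos": [0, 7, -60], "yaw": -5.3}]
[{"delta_pos": [0, 12, -59], "yaw": -5.2}]
end [0.46047595 0.17036633 0.4       ] 0.005042829835392837
```

Emit:
arm_command:
  increments:
    - {"delta_pos": [-56,0,0],"yaw": 0}
    - {"delta_pos": [-56,0,0],"yaw": 0}
    - {"delta_pos": [-57,0,0],"yaw": 0}

```text
time_s: 1.88
position: [0.2351, -0.5788, 0.402]
tcp_rot: [[-0.0, 0.376, -0.926], [0.0, -0.926, -0.376], [-1.0, -0.0, -0.0]]
ft_force: [0.3, -1.4, 0.4]
grip_width: 1.003
```

Emit:
arm_command:
  increments:
    - {"delta_pos": [0,-47,-38],"yaw": -5.2}
    - {"delta_pos": [0,-43,-42],"yaw": -5.2}
    - {"delta_pos": [0,-39,-45],"yaw": -5.3}
    - {"delta_pos": [0,-35,-49],"yaw": -5.2}
    - {"delta_pos": [0,-31,-52],"yaw": -5.2}
    - {"delta_pos": [0,-25,-55],"yaw": -5.2}
    - {"delta_pos": [0,-21,-56],"yaw": -5.3}
    - {"delta_pos": [0,-15,-58],"yaw": -5.2}
    - {"delta_pos": [0,-10,-60],"yaw": -5.2}
    - {"delta_pos": [0,-4,-60],"yaw": -5.2}
    - {"delta_pos": [0,1,-60],"yaw": -5.2}
    - {"delta_pos": [0,7,-60],"yaw": -5.3}

```text
time_s: 3.38
position: [0.4435, 0.1147, 0.4006]
tcp_rot: [[0.001, 0.996, -0.087], [0.0, -0.087, -0.996], [-1.0, 0.001, -0.0]]
ft_force: [0.9, -0.6, 0.5]
grip_width: 1.001
```

Emit:
arm_command:
  increments:
    - {"delta_pos": [0,12,-59],"yaw": -5.2}
    - {"delta_pos": [0,0,0],"yaw": 0}

```text
time_s: 3.62
position: [0.4611, 0.1737, 0.3998]
tcp_rot: [[-0.001, 1.0, 0.006], [0.001, 0.006, -1.0], [-1.0, -0.001, -0.001]]
ft_force: [-0.3, -0.4, 0.5]
grip_width: 0.998
```

```bash
python3 - <<'E'
from h import *
st()
c=env.read_camera('wrist');cv2.imwrite('pics/w1.png',c['image'])
print(np.round(c['T_tool_cam'],3).tolist())
for n,z in [('crank_knob',.258),('press',0)]:
    for r in env.place_of(n,'wrist')[:3]:print(n,round(r['score'],2),np.round(r['pixel']),np.round(onz(c,r['pixel'],z),4))
c=env.read_camera('top');cv2.imwrite('pics/t2.png',c['image'])
for n,z in [('crank_knob',.258),('tray',0),('cell_1',.006),('dark_jar',0),('bed_pull',.076)]:
    for r in env.place_of(n,'top')[:5]:print(n,round(r['score'],2),np.round(r['pixel']),np.round(onz(c,r['pixel'],z),4))
E
```

```text
3.62 pos [0.4611 0.1737 0.3998] F [-0.3 -0.4  0.5] g 0.998
[[-0.001, 1.0, 0.006], [0.001, 0.006, -1.0], [-1.0, -0.001, -0.001]] [3.570e-01 1.700e-02 1.679e+00 1.000e-03 1.446e+00 3.510e-01]
[[0.0, -0.283, 0.959, -0.142], [1.0, -0.001, -0.0, 0.001], [0.001, 0.959, 0.283, -0.072], [0.0, 0.0, 0.0, 1.0]]
crank_knob 0.78 [401. 169.] [0.5198 0.2084 0.258 ]
crank_knob 0.97 [231. 254.] [0.5095 0.2023 0.258 ]
tray 0.71 [406. 270.] [ 0.4161 -0.2273  0.    ]
tray 0.4 [252. 365.] [0.3755 0.2481 0.    ]
cell_1 0.85 [363. 286.] [ 0.4287 -0.096   0.006 ]
cell_1 0.81 [420. 261.] [ 0.4201 -0.2726  0.006 ]
cell_1 0.77 [393. 274.] [ 0.4195 -0.1855  0.006 ]
cell_1 0.32 [366. 202.] [ 0.6718 -0.2603  0.006 ]
dark_jar 0.75 [283. 345.] [0.3849 0.1601 0.    ]
bed_pull 0.81 [283. 252.] [0.5819 0.0544 0.076 ]
```

View pics/w1.png

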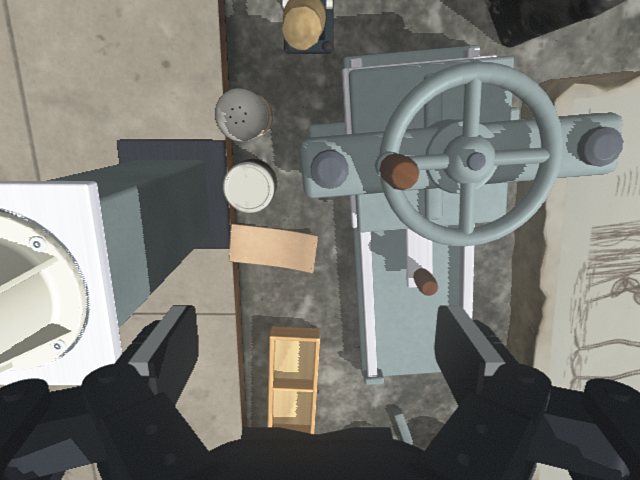

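```bash
python3 - <<'E'
from h import *
c=env.read_camera('wrist')
for n,p,z in [('hub',(477,160),.23),('colB',(329,168),.207),('colA',(600,145),.207),('knobtop',(398,172),.28),('knobmid',(401,169),.258),('pulltop',(424,281),.095),('pullmid',(428,284),.076),('rimL',(382,160),.215),('rimR',(564,158),.215),('rimT',(472,63),.215),('rimB',(466,246),.215),('handle',(303,20),.24)]:
    print(n,np.round(onz(c,p,z),4))
for p,z in [((269,329),.03),((319,327),.03),((315,380),.03),((272,380),.03)]:print(np.round(onz(c,p,z),4))
E
```

```text
hub [0.5843 0.2107 0.23  ]
colB [0.4719 0.2022 0.207 ]
colA [0.6919 0.2202 0.207 ]
knobtop [0.5143 0.208  0.28  ]
knobmid [0.5207 0.2073 0.258 ]
pulltop [0.5898 0.0551 0.095 ]
pullmid [0.6005 0.0431 0.076 ]
rimL [0.5141 0.2094 0.215 ]
rimR [0.6596 0.2106 0.215 ]
rimT [0.5785 0.2811 0.215 ]
rimB [0.5888 0.137  0.215 ]
handle [0.4527 0.3051 0.24  ]
[ 0.3939 -0.0448  0.03  ]
[ 0.4648 -0.0418  0.03  ]
[ 0.4589 -0.1292  0.03  ]
[ 0.3954 -0.129   0.03  ]
```

Emit:
arm_command:
  increments:
    - {"delta_pos": [0,28,-17],"yaw": 0}
    - {"delta_pos": [0,29,-17],"yaw": 0}
    - {"delta_pos": [40,0,0],"yaw": 0}
    - {"delta_pos": [40,0,0],"yaw": 0}
    - {"delta_pos": [40,0,0],"yaw": 0}
    - {"delta_pos": [34,0,0],"yaw": 0}
    - {"delta_pos": [0,0,0],"yaw": 0}

```text
time_s: 5.0
position: [0.5162, 0.2034, 0.2441]
tcp_rot: [[-0.005, 1.0, -0.0], [-0.002, -0.0, -1.0], [-1.0, -0.005, 0.002]]
ft_force: [-0.9, -0.2, 0.7]
grip_width: 1.004
```

Emit:
arm_command:
  increments:
    - {"delta_pos": [0,0,0],"yaw": 0}
    - {"delta_pos": [0,0,0],"yaw": 0}
    - {"delta_pos": [0,0,0],"yaw": 0}
    - {"delta_pos": [0,0,0],"yaw": 0}
    - {"delta_pos": [0,0,0],"yaw": 0}
    - {"delta_pos": [0,0,0],"yaw": 0}
  grip: 10

```text
time_s: 5.75
position: [0.5182, 0.2045, 0.2474]
tcp_rot: [[0.002, 1.0, 0.0], [0.001, 0.0, -1.0], [-1.0, 0.002, -0.001]]
ft_force: [-0.1, -0.6, 6.7]
grip_width: 0.248
```

```bash
python3 - <<'E'
from h import *
st()
E
```

```text
5.75 pos [0.5182 0.2045 0.2474] F [-0.1 -0.6  6.7] g 0.248
[[0.002, 1.0, 0.0], [0.001, 0.0, -1.0], [-1.0, 0.002, -0.001]] [ 0.373  0.231  1.764 -0.     1.145  0.373]
```

```bash
cat >> h.py <<'E'
def arc(th0,dth,n,S=(.583,.211),R=.065,start=None):
    p=np.array(env.state()['position'][:2] if start is None else start);rows=[]
    for k in range(n):
        t=np.radians(th0+dth*(k+1));q=np.array(S)+R*np.array([np.cos(t),np.sin(t)])
        d=np.round(1000*(q-p),0);p=p+d/1000;rows.append({"delta_pos":[0,int(d[0]),int(-d[1])],"yaw":0})
    for i in range(0,n,12):print(json.dumps(rows[i:i+12]))
    print(p,th0+dth*n)
def ang(S=(.583,.211)):
    p=np.array(env.state()['position'][:2])-S;print('theta',np.degrees(np.arctan2(p[1],p[0]))%360,'r',np.linalg.norm(p))
E
python3 -c "
from h import *
ang();arc(185.7,12,12)"
```

```text
theta 185.74875862462503 r 0.0651162060307072
[{"delta_pos": [0, 3, 13], "yaw": 0}, {"delta_pos": [0, 5, 13], "yaw": 0}, {"delta_pos": [0, 8, 11], "yaw": 0}, {"delta_pos": [0, 10, 9], "yaw": 0}, {"delta_pos": [0, 12, 7], "yaw": 0}, {"delta_pos": [0, 13, 4], "yaw": 0}, {"delta_pos": [0, 13, 1], "yaw": 0}, {"delta_pos": [0, 14, -1], "yaw": 0}, {"delta_pos": [0, 13, -4], "yaw": 0}, {"delta_pos": [0, 12, -7], "yaw": 0}, {"delta_pos": [0, 10, -9], "yaw": 0}, {"delta_pos": [0, 8, -11], "yaw": 0}]
[0.63921128 0.17847754] 329.7
```

Emit:
arm_command:
  increments:
    - {"delta_pos": [0,3,13],"yaw": 0}
    - {"delta_pos": [0,5,13],"yaw": 0}
    - {"delta_pos": [0,8,11],"yaw": 0}
    - {"delta_pos": [0,10,9],"yaw": 0}
    - {"delta_pos": [0,12,7],"yaw": 0}
    - {"delta_pos": [0,13,4],"yaw": 0}

```text
time_s: 6.5
position: [0.5684, 0.1456, 0.2474]
tcp_rot: [[-0.001, 1.0, 0.0], [-0.003, 0.0, -1.0], [-1.0, -0.001, 0.003]]
ft_force: [-3.8, -5.1, 9.1]
grip_width: 0.25
```

Emit:
arm_command:
  increments:
    - {"delta_pos": [0,13,1],"yaw": 0}
    - {"delta_pos": [0,14,-1],"yaw": 0}
    - {"delta_pos": [0,13,-4],"yaw": 0}
    - {"delta_pos": [0,12,-7],"yaw": 0}
    - {"delta_pos": [0,10,-9],"yaw": 0}
    - {"delta_pos": [0,8,-11],"yaw": 0}

```text
time_s: 7.25
position: [0.6401, 0.1776, 0.2475]
tcp_rot: [[0.003, 1.0, -0.0], [-0.001, -0.0, -1.0], [-1.0, 0.003, 0.001]]
ft_force: [-0.7, -2.8, 5.5]
grip_width: 0.254
```

```bash
python3 -c "
from h import *
st();ang();arc(329.7,15,36,start=(.6392,.1785))"
```

```text
7.25 pos [0.6401 0.1776 0.2475] F [-0.7 -2.8  5.5] g 0.254
[[0.003, 1.0, -0.0], [-0.001, -0.0, -1.0], [-1.0, 0.003, 0.001]] [ 0.269  0.399  1.528 -0.002  1.212  0.27 ]
theta 329.659883353639 r 0.06616677052316036
[{"delta_pos": [0, 6, -15], "yaw": 0}, {"delta_pos": [0, 3, -17], "yaw": 0}, {"delta_pos": [0, -2, -17], "yaw": 0}, {"delta_pos": [0, -7, -16], "yaw": 0}, {"delta_pos": [0, -10, -13], "yaw": 0}, {"delta_pos": [0, -13, -11], "yaw": 0}, {"delta_pos": [0, -16, -6], "yaw": 0}, {"delta_pos": [0, -17, -2], "yaw": 0}, {"delta_pos": [0, -17, 2], "yaw": 0}, {"delta_pos": [0, -15, 6], "yaw": 0}, {"delta_pos": [0, -14, 10], "yaw": 0}, {"delta_pos": [0, -10, 14], "yaw": 0}]
[{"delta_pos": [0, -7, 15], "yaw": 0}, {"delta_pos": [0, -2, 17], "yaw": 0}, {"delta_pos": [0, 2, 17], "yaw": 0}, {"delta_pos": [0, 6, 16], "yaw": 0}, {"delta_pos": [0, 11, 13], "yaw": 0}, {"delta_pos": [0, 13, 11], "yaw": 0}, {"delta_pos": [0, 16, 6], "yaw": 0}, {"delta_pos": [0, 16, 2], "yaw": 0}, {"delta_pos": [0, 17, -2], "yaw": 0}, {"delta_pos": [0, 16, -6], "yaw": 0}, {"delta_pos": [0, 14, -10], "yaw": 0}, {"delta_pos": [0, 10, -14], "yaw": 0}]
[{"delta_pos": [0, 6, -15], "yaw": 0}, {"delta_pos": [0, 3, -17], "yaw": 0}, {"delta_pos": [0, -2, -17], "yaw": 0}, {"delta_pos": [0, -7, -16], "yaw": 0}, {"delta_pos": [0, -10, -13], "yaw": 0}, {"delta_pos": [0, -13, -11], "yaw": 0}, {"delta_pos": [0, -16, -6], "yaw": 0}, {"delta_pos": [0, -17, -2], "yaw": 0}, {"delta_pos": [0, -17, 2], "yaw": 0}, {"delta_pos": [0, -15, 6], "yaw": 0}, {"delta_pos": [0, -14, 10], "yaw": 0}, {"delta_pos": [0, -10, 14], "yaw": 0}]
[0.5272 0.2435] 869.7
```

Emit:
arm_command:
  increments:
    - {"delta_pos": [0,6,-15],"yaw": 0}
    - {"delta_pos": [0,3,-17],"yaw": 0}
    - {"delta_pos": [0,-2,-17],"yaw": 0}
    - {"delta_pos": [0,-7,-16],"yaw": 0}
    - {"delta_pos": [0,-10,-13],"yaw": 0}
    - {"delta_pos": [0,-13,-11],"yaw": 0}
    - {"delta_pos": [0,-16,-6],"yaw": 0}
    - {"delta_pos": [0,-17,-2],"yaw": 0}
    - {"delta_pos": [0,-17,2],"yaw": 0}
    - {"delta_pos": [0,-15,6],"yaw": 0}
    - {"delta_pos": [0,-14,10],"yaw": 0}
    - {"delta_pos": [0,-10,14],"yaw": 0}

```text
time_s: 8.75
position: [0.5279, 0.2434, 0.2474]
tcp_rot: [[0.004, 1.0, 0.0], [0.001, 0.0, -1.0], [-1.0, 0.004, -0.001]]
ft_force: [8.5, -2.2, 3.3]
grip_width: 0.254
```

```bash
cat >> h.py <<'E'
def arcs(th0,dth,n,k,**kw):
    import io,contextlib
    f=io.StringIO()
    with contextlib.redirect_stdout(f): arc(th0,dth,n,**kw)
    L=f.getvalue().splitlines();rows=sum([json.loads(l) for l in L[:-1]],[])
    for i in range(0,n,k):print(th0+dth*(i+k),json.dumps([r['delta_pos'][1:] for r in rows[i:i+k]]))
E
python3 -c "
from h import *
st();ang();arcs(149.7,9,60,3)"
```

```text
8.75 pos [0.5279 0.2434 0.2474] F [ 8.5 -2.2  3.3] g 0.254
[[0.004, 1.0, 0.0], [0.001, 0.0, -1.0], [-1.0, 0.004, -0.001]] [ 4.300e-01  2.680e-01  1.715e+00 -1.000e-03  1.154e+00  4.300e-01]
theta 149.59613211882447 r 0.06392830934737617
176.7 [[-5, 9], [-3, 10], [-2, 10]]
203.7 [[0, 10], [2, 10], [4, 9]]
230.7 [[4, 9], [7, 9], [7, 7]]
257.7 [[8, 5], [10, 5], [9, 3]]
284.7 [[10, 1], [11, 0], [10, -2]]
311.7 [[9, -3], [9, -5], [8, -6]]
338.7 [[7, -7], [6, -9], [5, -9]]
365.7 [[3, -10], [1, -10], [0, -10]]
392.7 [[-2, -10], [-3, -10], [-5, -9]]
419.7 [[-6, -8], [-8, -7], [-8, -6]]
446.7 [[-9, -4], [-10, -3], [-10, -2]]
473.7 [[-10, 1], [-10, 1], [-10, 4]]
500.7 [[-9, 5], [-8, 6], [-7, 7]]
527.7 [[-6, 9], [-4, 9], [-3, 10]]
554.7 [[-2, 10], [0, 10], [2, 10]]
581.7 [[4, 9], [4, 9], [7, 9]]
608.7 [[7, 7], [8, 5], [10, 5]]
635.7 [[9, 3], [10, 1], [11, 0]]
662.7 [[10, -2], [9, -3], [9, -5]]
689.7 [[8, -6], [7, -7], [6, -9]]
```

Emit:
arm_command:
  increments:
    - {"delta_pos": [0,-5,9],"yaw": 0}
    - {"delta_pos": [0,-3,10],"yaw": 0}
    - {"delta_pos": [0,-2,10],"yaw": 0}
    - {"delta_pos": [0,0,10],"yaw": 0}
    - {"delta_pos": [0,2,10],"yaw": 0}

```text
time_s: 9.38
position: [0.5195, 0.1948, 0.2474]
tcp_rot: [[0.002, 1.0, 0.0], [0.002, 0.0, -1.0], [-1.0, 0.002, -0.002]]
ft_force: [2.3, 3.4, 6.0]
grip_width: 0.25
```

Emit:
arm_command:
  increments:
    - {"delta_pos": [0,4,9],"yaw": 0}
    - {"delta_pos": [0,4,9],"yaw": 0}
    - {"delta_pos": [0,7,9],"yaw": 0}

```text
time_s: 9.75
position: [0.5331, 0.1673, 0.2474]
tcp_rot: [[-0.001, 1.0, 0.0], [0.001, 0.0, -1.0], [-1.0, -0.001, -0.001]]
ft_force: [-4.3, -0.8, 10.9]
grip_width: 0.255
```

Emit:
arm_command:
  increments:
    - {"delta_pos": [0,7,7],"yaw": 0}
    - {"delta_pos": [0,8,5],"yaw": 0}
    - {"delta_pos": [0,10,5],"yaw": 0}

```text
time_s: 10.12
position: [0.5577, 0.1491, 0.2473]
tcp_rot: [[-0.002, 1.0, 0.0], [-0.002, 0.0, -1.0], [-1.0, -0.002, 0.002]]
ft_force: [-4.6, -4.6, 13.4]
grip_width: 0.249
```

Emit:
arm_command:
  increments:
    - {"delta_pos": [0,9,3],"yaw": 0}
    - {"delta_pos": [0,10,1],"yaw": 0}
    - {"delta_pos": [0,11,0],"yaw": 0}

```text
time_s: 10.5
position: [0.5886, 0.1442, 0.2474]
tcp_rot: [[-0.001, 1.0, 0.0], [-0.003, 0.0, -1.0], [-1.0, -0.001, 0.003]]
ft_force: [-1.4, -7.9, 10.8]
grip_width: 0.253
```

Emit:
arm_command:
  increments:
    - {"delta_pos": [0,10,-2],"yaw": 0}
    - {"delta_pos": [0,9,-3],"yaw": 0}
    - {"delta_pos": [0,9,-5],"yaw": 0}

```text
time_s: 10.88
position: [0.6178, 0.154, 0.2474]
tcp_rot: [[0.002, 1.0, -0.0], [-0.003, -0.0, -1.0], [-1.0, 0.002, 0.003]]
ft_force: [3.1, -8.3, 7.5]
grip_width: 0.249
```

Emit:
arm_command:
  increments:
    - {"delta_pos": [0,8,-6],"yaw": 0}
    - {"delta_pos": [0,7,-7],"yaw": 0}
    - {"delta_pos": [0,6,-9],"yaw": 0}

```text
time_s: 11.25
position: [0.6395, 0.1768, 0.2475]
tcp_rot: [[0.004, 1.0, -0.0], [-0.002, -0.0, -1.0], [-1.0, 0.004, 0.002]]
ft_force: [4.7, -6.5, 6.1]
grip_width: 0.247
```

Emit:
arm_command:
  increments:
    - {"delta_pos": [0,5,-9],"yaw": 0}
    - {"delta_pos": [0,3,-10],"yaw": 0}
    - {"delta_pos": [0,1,-10],"yaw": 0}

```text
time_s: 11.62
position: [0.648, 0.207, 0.2474]
tcp_rot: [[0.003, 1.0, -0.0], [-0.0, -0.0, -1.0], [-1.0, 0.003, 0.0]]
ft_force: [1.9, -1.8, 7.4]
grip_width: 0.253
```

Emit:
arm_command:
  increments:
    - {"delta_pos": [0,0,-10],"yaw": 0}
    - {"delta_pos": [0,-2,-10],"yaw": 0}
    - {"delta_pos": [0,-3,-10],"yaw": 0}

```text
time_s: 12.0
position: [0.6417, 0.237, 0.2474]
tcp_rot: [[0.0, 1.0, 0.0], [-0.001, 0.0, -1.0], [-1.0, 0.0, 0.001]]
ft_force: [-3.8, -4.6, 11.1]
grip_width: 0.252
```

Emit:
arm_command:
  increments:
    - {"delta_pos": [0,-5,-9],"yaw": 0}
    - {"delta_pos": [0,-6,-8],"yaw": 0}
    - {"delta_pos": [0,-8,-7],"yaw": 0}

```text
time_s: 12.38
position: [0.6225, 0.2606, 0.2474]
tcp_rot: [[0.0, 1.0, 0.0], [-0.001, 0.0, -1.0], [-1.0, 0.0, 0.001]]
ft_force: [-1.2, -6.3, 10.9]
grip_width: 0.255
```

Emit:
arm_command:
  increments:
    - {"delta_pos": [0,-8,-6],"yaw": 0}
    - {"delta_pos": [0,-9,-4],"yaw": 0}
    - {"delta_pos": [0,-10,-3],"yaw": 0}

```text
time_s: 12.75
position: [0.5957, 0.2727, 0.2474]
tcp_rot: [[0.001, 1.0, 0.0], [-0.002, 0.0, -1.0], [-1.0, 0.001, 0.002]]
ft_force: [0.7, -10.3, 11.6]
grip_width: 0.252
```

Emit:
arm_command:
  increments:
    - {"delta_pos": [0,-10,-2],"yaw": 0}
    - {"delta_pos": [0,-10,2],"yaw": 0}
    - {"delta_pos": [0,-10,3],"yaw": 0}

```text
time_s: 13.12
position: [0.5662, 0.2715, 0.2474]
tcp_rot: [[0.002, 1.0, -0.0], [0.001, -0.0, -1.0], [-1.0, 0.002, -0.001]]
ft_force: [2.6, 1.2, 6.5]
grip_width: 0.251
```

Emit:
arm_command:
  increments:
    - {"delta_pos": [0,-10,4],"yaw": 0}
    - {"delta_pos": [0,-9,5],"yaw": 0}
    - {"delta_pos": [0,-8,6],"yaw": 0}

```text
time_s: 13.5
position: [0.5391, 0.2567, 0.2474]
tcp_rot: [[0.002, 1.0, 0.0], [0.001, 0.0, -1.0], [-1.0, 0.002, -0.001]]
ft_force: [2.7, -0.2, 6.0]
grip_width: 0.253
```

Emit:
arm_command:
  increments:
    - {"delta_pos": [0,-7,7],"yaw": 0}
    - {"delta_pos": [0,-6,9],"yaw": 0}
    - {"delta_pos": [0,-4,9],"yaw": 0}

```text
time_s: 13.88
position: [0.5222, 0.2317, 0.2474]
tcp_rot: [[0.002, 1.0, 0.0], [0.002, 0.0, -1.0], [-1.0, 0.002, -0.002]]
ft_force: [2.6, 1.9, 6.5]
grip_width: 0.25
```

Emit:
arm_command:
  increments:
    - {"delta_pos": [0,-3,10],"yaw": 0}
    - {"delta_pos": [0,-2,10],"yaw": 0}
    - {"delta_pos": [0,0,10],"yaw": 0}

```text
time_s: 14.25
position: [0.5183, 0.2018, 0.2474]
tcp_rot: [[0.004, 1.0, 0.0], [0.002, 0.0, -1.0], [-1.0, 0.004, -0.002]]
ft_force: [8.6, 3.5, 2.7]
grip_width: 0.252
```

Emit:
arm_command:
  increments:
    - {"delta_pos": [0,2,10],"yaw": 0}
    - {"delta_pos": [0,4,9],"yaw": 0}
    - {"delta_pos": [0,4,9],"yaw": 0}

```text
time_s: 14.62
position: [0.5278, 0.1741, 0.2474]
tcp_rot: [[0.003, 1.0, -0.0], [0.003, -0.0, -1.0], [-1.0, 0.003, -0.003]]
ft_force: [5.0, 6.9, 3.5]
grip_width: 0.254
```

Emit:
arm_command:
  increments:
    - {"delta_pos": [0,7,9],"yaw": 0}
    - {"delta_pos": [0,7,7],"yaw": 0}
    - {"delta_pos": [0,8,5],"yaw": 0}

```text
time_s: 15.0
position: [0.546, 0.1551, 0.2472]
tcp_rot: [[-0.006, 1.0, -0.001], [0.006, -0.001, -1.0], [-1.0, -0.006, -0.006]]
ft_force: [-30.6, 28.1, 25.3]
grip_width: 0.255
```

Emit:
arm_command:
  increments:
    - {"delta_pos": [0,0,0],"yaw": 0}
    - {"delta_pos": [0,0,0],"yaw": 0}

```text
time_s: 15.25
position: [0.5457, 0.1554, 0.2473]
tcp_rot: [[-0.006, 1.0, -0.0], [0.006, -0.0, -1.0], [-1.0, -0.006, -0.006]]
ft_force: [-15.1, 14.5, 15.8]
grip_width: 0.248
```

```bash
python3 -c "
from h import *
st();ang((.583,.2095));arc(236,-9,10,S=(.583,.2095),start=(.5498,.1531))"
```

```text
15.25 pos [0.5457 0.1554 0.2473] F [-15.1  14.5  15.8] g 0.248
[[-0.006, 1.0, -0.0], [0.006, -0.0, -1.0], [-1.0, -0.006, -0.006]] [0.271 0.251 1.739 0.008 1.156 0.268]
theta 235.37892629252337 r 0.06573365740140515
[{"delta_pos": [0, -11, -9], "yaw": 0}, {"delta_pos": [0, -7, -7], "yaw": 0}, {"delta_pos": [0, -6, -9], "yaw": 0}, {"delta_pos": [0, -4, -9], "yaw": 0}, {"delta_pos": [0, -3, -10], "yaw": 0}, {"delta_pos": [0, -1, -10], "yaw": 0}, {"delta_pos": [0, 1, -10], "yaw": 0}, {"delta_pos": [0, 2, -10], "yaw": 0}, {"delta_pos": [0, 3, -10], "yaw": 0}, {"delta_pos": [0, 5, -9], "yaw": 0}]
[0.5288 0.2461] 146
```

Emit:
arm_command:
  increments:
    - {"delta_pos": [0,-11,-9],"yaw": 0}
    - {"delta_pos": [0,-7,-7],"yaw": 0}
    - {"delta_pos": [0,-6,-9],"yaw": 0}
    - {"delta_pos": [0,-4,-9],"yaw": 0}
    - {"delta_pos": [0,-3,-10],"yaw": 0}
    - {"delta_pos": [0,-1,-10],"yaw": 0}
    - {"delta_pos": [0,1,-10],"yaw": 0}
    - {"delta_pos": [0,2,-10],"yaw": 0}
    - {"delta_pos": [0,3,-10],"yaw": 0}
    - {"delta_pos": [0,5,-9],"yaw": 0}
    - {"delta_pos": [0,0,0],"yaw": 0}

```text
time_s: 16.62
position: [0.5295, 0.2457, 0.2474]
tcp_rot: [[0.004, 1.0, 0.001], [0.001, 0.001, -1.0], [-1.0, 0.004, -0.001]]
ft_force: [5.3, -2.3, 5.5]
grip_width: 0.257
```

Emit:
arm_command:
  increments:
    - {"delta_pos": [0,0,0],"yaw": 0}
    - {"delta_pos": [0,0,0],"yaw": 0}
    - {"delta_pos": [0,0,0],"yaw": 0}
    - {"delta_pos": [0,0,0],"yaw": 0}
    - {"delta_pos": [0,0,0],"yaw": 0}
  grip: 85

```text
time_s: 17.25
position: [0.5275, 0.2453, 0.2462]
tcp_rot: [[-0.0, 1.0, 0.0], [-0.0, 0.0, -1.0], [-1.0, -0.0, 0.0]]
ft_force: [-1.0, 0.5, 0.3]
grip_width: 0.994
```

Emit:
arm_command:
  increments:
    - {"delta_pos": [-40,0,0],"yaw": 0}
    - {"delta_pos": [-40,0,0],"yaw": 0}
    - {"delta_pos": [-40,0,0],"yaw": 0}
    - {"delta_pos": [-40,0,0],"yaw": 0}
    - {"delta_pos": [0,-40,40],"yaw": 0}
    - {"delta_pos": [0,-10,40],"yaw": 0}
    - {"delta_pos": [0,0,0],"yaw": 0}

```text
time_s: 18.12
position: [0.4769, 0.1635, 0.4069]
tcp_rot: [[0.001, 1.0, -0.002], [-0.0, -0.002, -1.0], [-1.0, 0.001, 0.0]]
ft_force: [0.4, 0.1, -0.4]
grip_width: 0.996
```

```bash
python3 - <<'E'
from h import *
st()
c=env.read_camera('wrist');cv2.imwrite('pics/w2.png',c['image'])
for n,z in [('crank_knob',.258),('bed_pull',.076)]:
    for r in env.place_of(n,'wrist')[:3]:print(n,round(r['score'],2),np.round(r['pixel']),np.round(onz(c,r['pixel'],z),4))
E
```

```text
18.12 pos [0.4769 0.1635 0.4069] F [ 0.4  0.1 -0.4] g 0.996
[[0.001, 1.0, -0.002], [-0.0, -0.002, -1.0], [-1.0, 0.001, 0.0]] [ 0.328  0.033  1.647 -0.     1.46   0.329]
crank_knob 0.6 [392.  92.] [0.5303 0.2541 0.258 ]
crank_knob 0.27 [240. 113.] [0.4261 0.2411 0.258 ]
bed_pull 0.71 [406. 269.] [0.59   0.0569 0.076 ]
```

View pics/w2.png

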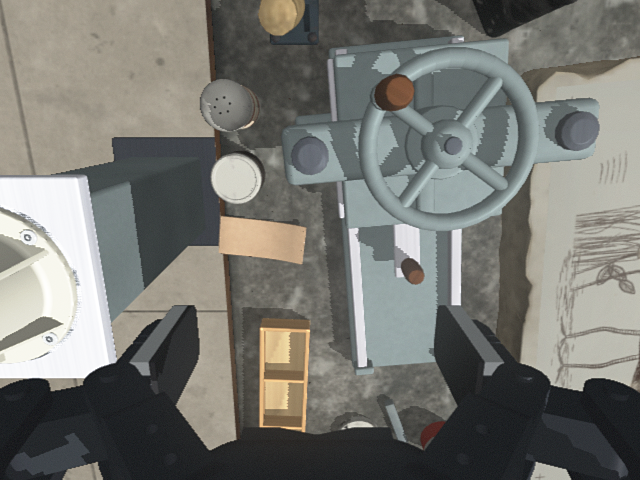

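```bash
python3 - <<'E'
from h import *
c=env.read_camera('wrist')
print(onz(c,(415,273),.095),onz(c,(411,269),.076),onz(c,(394,92),.275))
plan([(.596,.0465,.25),(.596,.0465,.16)],ang=90,step=40)
E
```

```text
[0.5972231  0.05965336 0.095     ] [0.59683191 0.05754624 0.076     ] [0.52827529 0.2538428  0.275     ]
[{"delta_pos": [16, 12, 12], "yaw": -9.0}, {"delta_pos": [15, 10, 14], "yaw": -9.0}, {"delta_pos": [16, 7, 15], "yaw": -9.0}, {"delta_pos": [15, 5, 16], "yaw": -9.0}, {"delta_pos": [16, 3, 16], "yaw": -9.0}, {"delta_pos": [16, 0, 17], "yaw": -9.0}, {"delta_pos": [15, -3, 17], "yaw": -9.0}, {"delta_pos": [16, -5, 15], "yaw": -9.0}, {"delta_pos": [16, -8, 15], "yaw": -9.0}, {"delta_pos": [15, -10, 14], "yaw": -9.0}, {"delta_pos": [30, 0, 0], "yaw": -0.0}, {"delta_pos": [30, 0, 0], "yaw": -0.0}]
[{"delta_pos": [30, 0, 0], "yaw": -0.0}]
end [0.59610689 0.04638638 0.16021455] 90.01895937523287
```

Emit:
arm_command:
  increments:
    - {"delta_pos": [16,12,12],"yaw": -9.0}
    - {"delta_pos": [15,10,14],"yaw": -9.0}
    - {"delta_pos": [16,7,15],"yaw": -9.0}
    - {"delta_pos": [15,5,16],"yaw": -9.0}
    - {"delta_pos": [16,3,16],"yaw": -9.0}
    - {"delta_pos": [16,0,17],"yaw": -9.0}
    - {"delta_pos": [15,-3,17],"yaw": -9.0}
    - {"delta_pos": [16,-5,15],"yaw": -9.0}
    - {"delta_pos": [16,-6,15],"yaw": -9.0}
    - {"delta_pos": [15,-6,14],"yaw": -9.0}
    - {"delta_pos": [0,0,0],"yaw": 0}

```text
time_s: 19.7
position: [0.5971, 0.0519, 0.2485]
tcp_rot: [[-0.003, 0.001, 1.0], [-0.0, 1.0, -0.001], [-1.0, -0.0, -0.003]]
ft_force: [-0.3, 0.5, 0.0]
grip_width: 0.998
```

```bash
python3 - <<'E'
from h import *
st()
c=env.read_camera('wrist');cv2.imwrite('pics/w3.png',c['image'])
for n,z in [('bed_pull',.076),('cell_1',.006),('tray',0)]:
    for r in env.place_of(n,'wrist')[:4]:print(n,round(r['score'],2),np.round(r['pixel']),np.round(onz(c,r['pixel'],z),4))
plan([(.597,.052,.059)],ang=90)
E
```

```text
19.7 pos [0.5971 0.0519 0.2485] F [-0.3  0.5  0. ] g 0.998
[[-0.003, 0.001, 1.0], [-0.0, 1.0, -0.001], [-1.0, -0.0, -0.003]] [ 0.084  0.299  1.67   0.     1.175 -1.486]
bed_pull 0.59 [311. 211.] [0.5966 0.0479 0.076 ]
cell_1 0.94 [136.   0.] [ 0.4286 -0.1003  0.006 ]
[{"delta_pos": [38, 0, 0], "yaw": -0.0}, {"delta_pos": [39, 0, 0], "yaw": -0.0}, {"delta_pos": [38, 0, 0], "yaw": -0.1}, {"delta_pos": [38, 0, 0], "yaw": 0.0}, {"delta_pos": [39, 0, 0], "yaw": -0.0}]
end [0.59701694 0.05227902 0.05885582] 89.9936298054884
```

View pics/w3.png

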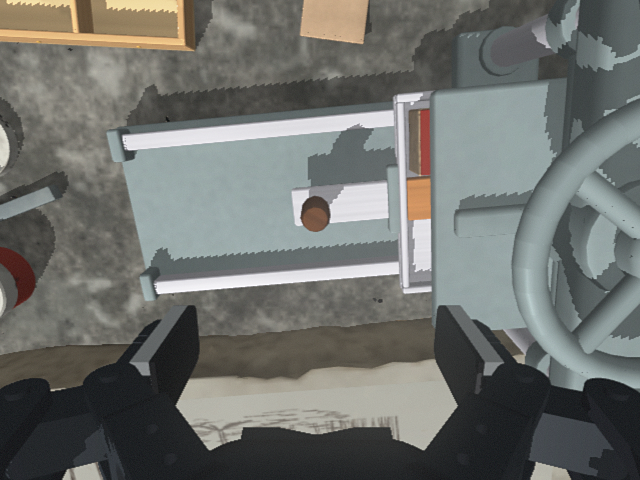

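Emit:
arm_command:
  increments:
    - {"delta_pos": [40,-3,0],"yaw": 0}
    - {"delta_pos": [40,0,0],"yaw": 0}
    - {"delta_pos": [40,0,0],"yaw": 0}
    - {"delta_pos": [40,0,0],"yaw": 0}
    - {"delta_pos": [29,0,0],"yaw": 0}
    - {"delta_pos": [0,0,0],"yaw": 0}

```text
time_s: 20.65
position: [0.5955, 0.0489, 0.0601]
tcp_rot: [[-0.003, 0.001, 1.0], [-0.0, 1.0, -0.001], [-1.0, -0.0, -0.003]]
ft_force: [-0.9, -0.3, 0.0]
grip_width: 0.995
```

Emit:
arm_command:
  increments:
    - {"delta_pos": [0,0,0],"yaw": 0}
    - {"delta_pos": [0,0,0],"yaw": 0}
    - {"delta_pos": [0,0,0],"yaw": 0}
    - {"delta_pos": [0,0,0],"yaw": 0}
    - {"delta_pos": [0,0,0],"yaw": 0}
    - {"delta_pos": [0,0,0],"yaw": 0}
  grip: 10

```text
time_s: 21.4
position: [0.5977, 0.0488, 0.0626]
tcp_rot: [[0.002, 0.0, 1.0], [0.0, 1.0, -0.0], [-1.0, 0.0, 0.002]]
ft_force: [-1.6, 0.3, 7.6]
grip_width: 0.266
```

Emit:
arm_command:
  increments:
    - {"delta_pos": [0,-20,1.5],"yaw": 0}
    - {"delta_pos": [0,-20,1.5],"yaw": 0}
    - {"delta_pos": [0,-20,2],"yaw": 0}
    - {"delta_pos": [0,-20,1.5],"yaw": 0}
    - {"delta_pos": [0,-20,1.5],"yaw": 0}

```text
time_s: 22.02
position: [0.6066, -0.0517, 0.0626]
tcp_rot: [[0.003, 0.0, 1.0], [0.0, 1.0, -0.0], [-1.0, 0.0, 0.003]]
ft_force: [3.6, 3.1, 4.5]
grip_width: 0.263
```

Emit:
arm_command:
  increments:
    - {"delta_pos": [0,-20,1.5],"yaw": 0}
    - {"delta_pos": [0,-20,2],"yaw": 0}
    - {"delta_pos": [0,-20,1.5],"yaw": 0}
    - {"delta_pos": [0,-20,1.5],"yaw": 0}
    - {"delta_pos": [0,-20,2],"yaw": 0}
    - {"delta_pos": [0,-14,1],"yaw": 0}

```text
time_s: 22.78
position: [0.6168, -0.1665, 0.0626]
tcp_rot: [[0.005, 0.001, 1.0], [-0.001, 1.0, -0.001], [-1.0, -0.001, 0.005]]
ft_force: [6.1, 3.2, 4.6]
grip_width: 0.266
```

Emit:
arm_command:
  increments:
    - {"delta_pos": [0,-3,0],"yaw": 0}
    - {"delta_pos": [0,-3,0],"yaw": 0}
    - {"delta_pos": [0,0,0],"yaw": 0}

```text
time_s: 23.15
position: [0.6169, -0.1685, 0.0625]
tcp_rot: [[0.004, 0.001, 1.0], [0.004, 1.0, -0.001], [-1.0, 0.004, 0.004]]
ft_force: [7.1, 19.8, 8.4]
grip_width: 0.265
```

Emit:
arm_command:
  increments:
    - {"delta_pos": [0,0,0],"yaw": 0}
    - {"delta_pos": [0,0,0],"yaw": 0}
    - {"delta_pos": [0,0,0],"yaw": 0}
    - {"delta_pos": [0,0,0],"yaw": 0}
    - {"delta_pos": [0,0,0],"yaw": 0}
  grip: 85

```text
time_s: 23.78
position: [0.6144, -0.1716, 0.0612]
tcp_rot: [[-0.0, 0.0, 1.0], [0.0, 1.0, -0.0], [-1.0, 0.0, -0.0]]
ft_force: [0.0, -0.1, 0.6]
grip_width: 0.997
```

Emit:
arm_command:
  increments:
    - {"delta_pos": [-40,0,0],"yaw": 0}
    - {"delta_pos": [-40,0,0],"yaw": 0}
    - {"delta_pos": [-40,0,0],"yaw": 0}
    - {"delta_pos": [-40,20,-20],"yaw": 0}
    - {"delta_pos": [-40,20,-20],"yaw": 0}
    - {"delta_pos": [-40,20,-20],"yaw": 0}
    - {"delta_pos": [-40,20,-20],"yaw": 0}
    - {"delta_pos": [-20,20,-20],"yaw": 0}
    - {"delta_pos": [0,0,0],"yaw": 0}

```text
time_s: 24.9
position: [0.5143, -0.0706, 0.3634]
tcp_rot: [[0.004, -0.001, 1.0], [-0.0, 1.0, 0.001], [-1.0, -0.0, 0.004]]
ft_force: [0.2, -0.1, -0.6]
grip_width: 0.993
```

```bash
python3 - <<'E'
from h import *
st()
c=env.read_camera('wrist');cv2.imwrite('pics/w4.png',c['image'])
for n,z in [('bed_pull',.076),('bed_floor',.044),('cell_1',.006),('tray',0),('block_1',.044),('block_2',.044),('block_3',.044),('block_4',.044),('red_tin',0)]:
    for r in env.place_of(n,'wrist')[:4]:print(n,round(r['score'],2),np.round(r['pixel']),np.round(onz(c,r['pixel'],z),4))
E
```

```text
24.9 pos [ 0.5143 -0.0706  0.3634] F [ 0.2 -0.1 -0.6] g 0.993
[[0.004, -0.001, 1.0], [-0.0, 1.0, 0.001], [-1.0, -0.0, 0.004]] [-0.139  0.079  1.689  0.     1.37  -1.712]
bed_pull 0.65 [230. 274.] [ 0.613  -0.1702  0.076 ]
bed_floor 0.75 [375. 256.] [ 0.6016 -0.0018  0.044 ]
bed_floor 0.6 [146.  98.] [ 0.4214 -0.2542  0.044 ]
cell_1 0.96 [294. 105.] [ 0.4273 -0.0976  0.006 ]
cell_1 0.91 [145. 100.] [ 0.4217 -0.2708  0.006 ]
cell_1 0.78 [77. 95.] [ 0.4164 -0.3498  0.006 ]
cell_1 0.63 [414. 294.] [0.668  0.0582 0.006 ]
tray 0.75 [187.  98.] [ 0.4195 -0.2235  0.    ]
block_1 0.8 [410. 290.] [0.646  0.0438 0.044 ]
block_1 0.76 [329. 220.] [ 0.5563 -0.0565  0.044 ]
block_1 0.6 [406. 213.] [0.5482 0.0322 0.044 ]
block_1 0.59 [521.  56.] [0.3804 0.1423 0.044 ]
block_2 0.8 [410. 290.] [0.6461 0.0439 0.044 ]
block_2 0.76 [329. 220.] [ 0.5564 -0.0565  0.044 ]
block_2 0.6 [406. 213.] [0.5483 0.0322 0.044 ]
block_2 0.59 [521.  56.] [0.3805 0.1423 0.044 ]
block_3 0.8 [410. 290.] [0.6462 0.044  0.044 ]
block_3 0.76 [329. 220.] [ 0.5565 -0.0564  0.044 ]
block_3 0.6 [406. 213.] [0.5484 0.0323 0.044 ]
block_3 0.59 [521.  56.] [0.3805 0.1425 0.044 ]
block_4 0.8 [410. 290.] [0.6464 0.0441 0.044 ]
block_4 0.76 [329. 220.] [ 0.5567 -0.0564  0.044 ]
block_4 0.6 [406. 213.] [0.5486 0.0324 0.044 ]
block_4 0.59 [521.  56.] [0.3806 0.1426 0.044 ]
red_tin 0.7 [171. 300.] [ 0.6801 -0.2695  0.    ]
red_tin 0.49 [294. 103.] [ 0.4255 -0.0978  0.    ]
red_tin 0.47 [538. 230.] [0.5812 0.215  0.    ]
```

View pics/w4.png

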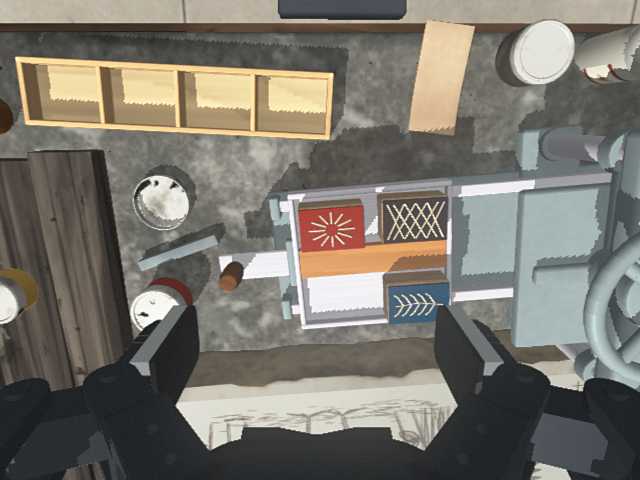

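```bash
python3 - <<'E'
from h import *
c=env.read_camera('wrist')
B={'red':[(300,207),(364,204),(366,248),(303,252)],'char':[(384,200),(447,197),(448,242),(386,243)],'blue':[(388,284),(449,281),(450,320),(391,325)]}
for n,q in B.items():
    P=np.array([onz(c,p,.083) for p in q])[:,:2];print(n,P.mean(0).round(4),'long',np.degrees(np.arctan2(*(P[1]+P[2]-P[0]-P[3])[::-1])).round(1),np.linalg.norm(P[1]-P[0]).round(3),np.linalg.norm(P[2]-P[1]).round(3))
P=np.array([onz(c,p,.03) for p in [(16,57),(333,72),(331,138),(28,124)]])[:,:2];print(P.round(4).tolist(),P.mean(0))
cv=[(294,105),(145,100),(77,95)]
C=np.array([onz(c,p,.006)[:2] for p in cv]);d=(C[0]-C[2]);print('cells',C.round(4).tolist(),np.degrees(np.arctan2(d[1],d[0])),np.linalg.norm(d))
E
```

```text
red [ 0.5565 -0.0534] long 93.2 0.068 0.049
char [0.5485 0.0355] long 91.8 0.066 0.05
blue [0.6448 0.0459] long 94.1 0.068 0.049
[[0.3792, -0.3952], [0.3945, -0.0532], [0.4645, -0.0547], [0.4487, -0.3964]] [ 0.42171571 -0.22490547]
cells [[0.4279, -0.0975], [0.4222, -0.2711], [0.4166, -0.3494]] 87.43057300131012 0.2521892512104577
```

```bash
python3 - <<'E'
from h import *
plan([(.5565,-.0534,.20),(.5565,-.0534,.067)],ang=4,step=45,maxyaw=9.6)
E
```

```text
[{"delta_pos": [18, 2, 5], "yaw": 9.6}, {"delta_pos": [18, 3, 4], "yaw": 9.5}, {"delta_pos": [18, 3, 4], "yaw": 9.6}, {"delta_pos": [17, 4, 3], "yaw": 9.5}, {"delta_pos": [18, 5, 2], "yaw": 9.6}, {"delta_pos": [18, 4, 2], "yaw": 9.5}, {"delta_pos": [18, 5, 1], "yaw": 9.6}, {"delta_pos": [18, 5, 0], "yaw": 9.5}, {"delta_pos": [18, 5, -1], "yaw": 9.6}, {"delta_pos": [44, 0, 0], "yaw": -0.0}, {"delta_pos": [45, 0, 0], "yaw": -0.0}, {"delta_pos": [44, 0, 0], "yaw": -0.0}]
end [ 0.55626375 -0.05384756  0.06686826] 3.98706317653256
```

Emit:
arm_command:
  increments:
    - {"delta_pos": [18,2,5],"yaw": 9.6}
    - {"delta_pos": [18,3,4],"yaw": 9.5}
    - {"delta_pos": [18,3,4],"yaw": 9.6}
    - {"delta_pos": [17,4,3],"yaw": 9.5}
    - {"delta_pos": [18,5,2],"yaw": 9.6}
    - {"delta_pos": [18,4,2],"yaw": 9.5}
    - {"delta_pos": [18,5,1],"yaw": 9.6}
    - {"delta_pos": [18,5,0],"yaw": 9.5}
    - {"delta_pos": [18,5,-1],"yaw": 9.6}
    - {"delta_pos": [44,0,0],"yaw": 0}
    - {"delta_pos": [45,0,0],"yaw": 0}
    - {"delta_pos": [44,0,0],"yaw": 0}

```text
time_s: 26.95
position: [0.5564, -0.0537, 0.066]
tcp_rot: [[0.001, 0.998, 0.07], [-0.0, 0.07, -0.998], [-1.0, 0.001, 0.0]]
ft_force: [1.3, -0.4, -0.5]
grip_width: 0.997
```

Emit:
arm_command:
  increments:
    - {"delta_pos": [0,0,0],"yaw": 0}
    - {"delta_pos": [0,0,0],"yaw": 0}
    - {"delta_pos": [0,0,0],"yaw": 0}
    - {"delta_pos": [0,0,0],"yaw": 0}
    - {"delta_pos": [0,0,0],"yaw": 0}
  grip: 30

```text
time_s: 27.58
position: [0.5576, -0.0538, 0.0691]
tcp_rot: [[0.003, 0.998, 0.07], [-0.0, 0.07, -0.998], [-1.0, 0.003, 0.001]]
ft_force: [-1.1, 0.1, 9.0]
grip_width: 0.569
```

Emit:
arm_command:
  increments:
    - {"delta_pos": [-35,0,0],"yaw": 0}
    - {"delta_pos": [-35,0,0],"yaw": 0}
    - {"delta_pos": [-20,0,0],"yaw": 0}
    - {"delta_pos": [0,0,0],"yaw": 0}

```text
time_s: 28.08
position: [0.5575, -0.0538, 0.1594]
tcp_rot: [[0.004, 0.998, 0.07], [-0.0, 0.07, -0.998], [-1.0, 0.004, 0.001]]
ft_force: [-0.3, 0.2, -0.1]
grip_width: 0.56
```

```bash
python3 - <<'E'
from h import *
st()
c=env.read_camera('wrist');cv2.imwrite('pics/w5.png',c['image'])
plan([(.4234,-.1825,.15),(.4234,-.1825,.06)],ang=-2.6,step=40)
E
```

```text
28.07 pos [ 0.5575 -0.0538  0.1594] F [-0.3  0.2 -0.1] g 0.56
[[0.004, 0.998, 0.07], [-0.0, 0.07, -0.998], [-1.0, 0.004, 0.001]] [-0.099  0.332  1.843 -0.     0.962 -0.169]
[{"delta_pos": [2, -28, 24], "yaw": 1.3}, {"delta_pos": [1, -28, 24], "yaw": 1.3}, {"delta_pos": [2, -27, 25], "yaw": 1.4}, {"delta_pos": [1, -27, 26], "yaw": 1.3}, {"delta_pos": [2, -26, 27], "yaw": 1.3}, {"delta_pos": [30, 0, 0], "yaw": -0.0}, {"delta_pos": [30, 0, 0], "yaw": -0.0}, {"delta_pos": [30, 0, 0], "yaw": -0.0}]
end [ 0.42348925 -0.1829409   0.05998781] -2.5953268093623603
```

View pics/w5.png

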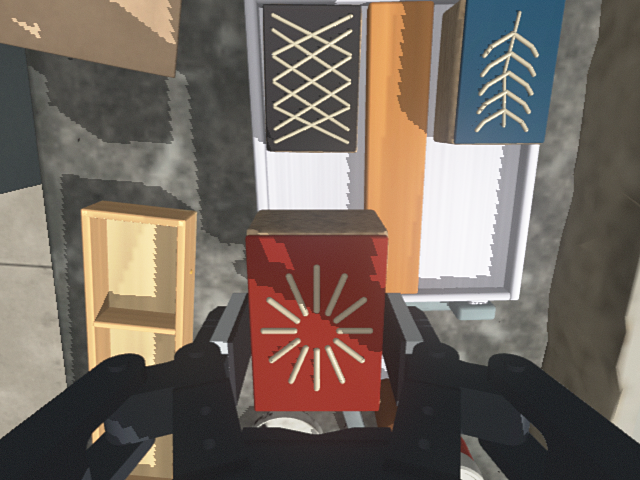

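```bash
python3 - <<'E'
from h import *
c=env.read_camera('wrist');s=env.state();R=np.array(s['tcp_rot'])
P=np.array([onz(c,p,.173) for p in [(247,233),(385,235),(381,410),(254,410)]]);m=P.mean(0);print(m,'tool off mm',1000*R.T@(m-s['position']),np.linalg.norm(P[0]-P[1]),np.linalg.norm(P[1]-P[2]))
for p in [(82,210),(198,210)]:print(onz(c,p,.03))
B=[[(262,5),(360,4),(357,152),(266,151)],[(463,-2),(562,-2),(546,143),(455,143)]]
for q in B:
    P=np.array([onz(c,p,.083) for p in q]);print(P.round(4).tolist())
E
```

```text
[ 0.55661516 -0.05200377  0.173     ] tool off mm [-15.93782816   0.82548299  -1.54924169] 0.044802256382677035 0.06782257675276505
[ 0.39646359 -0.05273242  0.03      ]
[ 0.47531756 -0.04727976  0.03      ]
[[0.5222, 0.0679, 0.083], [0.5688, 0.0716, 0.083], [0.5741, 0.0025, 0.083], [0.5264, -0.0002, 0.083]]
[[0.6173, 0.0775, 0.083], [0.6642, 0.0807, 0.083], [0.6721, 0.0139, 0.083], [0.6247, 0.0107, 0.083]]
```

Emit:
arm_command:
  increments:
    - {"delta_pos": [2,-28,24],"yaw": 1.3}
    - {"delta_pos": [1,-28,24],"yaw": 1.3}
    - {"delta_pos": [2,-27,25],"yaw": 1.4}
    - {"delta_pos": [1,-27,26],"yaw": 1.3}
    - {"delta_pos": [2,-26,27],"yaw": 1.3}
    - {"delta_pos": [30,0,0],"yaw": 0}
    - {"delta_pos": [30,0,0],"yaw": 0}
    - {"delta_pos": [23,0,0],"yaw": 0}
    - {"delta_pos": [0,0,0],"yaw": 0}

```text
time_s: 29.3
position: [0.4211, -0.1821, 0.0642]
tcp_rot: [[-0.005, 0.999, -0.045], [0.002, -0.045, -0.999], [-1.0, -0.005, -0.002]]
ft_force: [0.2, -0.0, -1.3]
grip_width: 0.563
```

```bash
python3 - <<'E'
from h import *
st()
c=env.read_camera('wrist');cv2.imwrite('pics/w6.png',c['image'])
for r in env.place_of('cell_1','wrist')[:4]:print(round(r['score'],2),np.round(r['pixel']),np.round(onz(c,r['pixel'],.006),4))
E
```

```text
29.3 pos [ 0.4211 -0.1821  0.0642] F [ 0.2 -0.  -1.3] g 0.563
[[-0.005, 0.999, -0.045], [0.002, -0.045, -0.999], [-1.0, -0.005, -0.002]] [-0.411  0.35   2.111  0.     0.686 -0.366]
0.71 [327.  96.] [ 0.4321 -0.101   0.006 ]
0.7 [323. 400.] [ 0.4233 -0.2713  0.006 ]
```

View pics/w6.png

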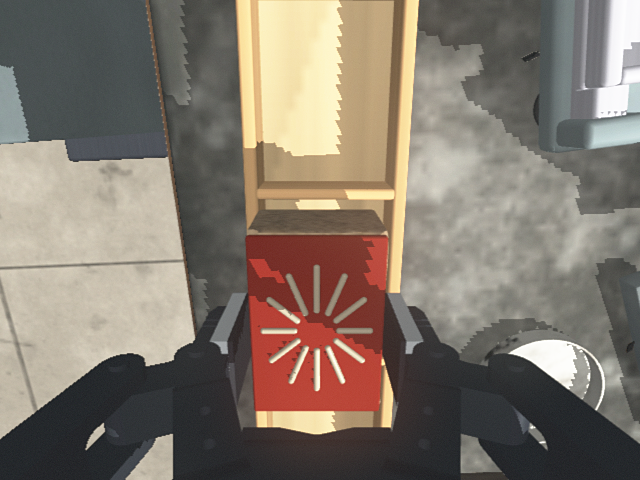

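```bash
python3 - <<'E'
from h import *
c=env.read_camera('wrist')
for n,p,z in [('wallL',(259,184),.03),('wallR',(394,184),.03),('divA far',(320,182),.03),('div near',(320,198),.03),('blkL',(261,211),.039),('blkR',(378,211),.039),('outL',(246,184),.03),('outR',(407,184),.03)]:print(n,np.round(onz(c,p,z),4))
E
```

```text
wallL [ 0.4006 -0.1381  0.03  ]
wallR [ 0.4605 -0.1408  0.03  ]
divA far [ 0.4277 -0.1384  0.03  ]
div near [ 0.4274 -0.1456  0.03  ]
blkL [ 0.4018 -0.1484  0.039 ]
blkR [ 0.4521 -0.1507  0.039 ]
outL [ 0.3949 -0.1378  0.03  ]
outR [ 0.4663 -0.1411  0.03  ]
```

Emit:
arm_command:
  increments:
    - {"delta_pos": [0,3,0],"yaw": 0}
    - {"delta_pos": [15,0,0],"yaw": 0}
    - {"delta_pos": [12,0,0],"yaw": 0}
    - {"delta_pos": [5,0,0],"yaw": 0}
    - {"delta_pos": [0,0,0],"yaw": 0}

```text
time_s: 30.08
position: [0.4256, -0.1828, 0.0336]
tcp_rot: [[-0.001, 0.999, -0.045], [0.001, -0.045, -0.999], [-1.0, -0.001, -0.001]]
ft_force: [-0.2, 0.1, -1.3]
grip_width: 0.564
```

Emit:
arm_command:
  increments:
    - {"delta_pos": [2,0,0],"yaw": 0}
    - {"delta_pos": [0,0,0],"yaw": 0}

```text
time_s: 30.32
position: [0.4262, -0.1831, 0.0324]
tcp_rot: [[0.0, 0.999, -0.045], [-0.0, -0.045, -0.999], [-1.0, 0.0, 0.0]]
ft_force: [0.5, -0.7, -1.3]
grip_width: 0.562
```

Emit:
arm_command:
  increments:
    - {"delta_pos": [0,0,0],"yaw": 0}
    - {"delta_pos": [0,0,0],"yaw": 0}
    - {"delta_pos": [0,0,0],"yaw": 0}
    - {"delta_pos": [0,0,0],"yaw": 0}
    - {"delta_pos": [0,0,0],"yaw": 0}
  grip: 80

```text
time_s: 30.95
position: [0.4261, -0.183, 0.0323]
tcp_rot: [[0.0, 0.999, -0.045], [-0.0, -0.045, -0.999], [-1.0, 0.0, 0.0]]
ft_force: [0.3, 0.7, 0.1]
grip_width: 0.939
```

Emit:
arm_command:
  increments:
    - {"delta_pos": [-40,0,0],"yaw": 0}
    - {"delta_pos": [-40,0,0],"yaw": 0}
    - {"delta_pos": [-40,0,0],"yaw": 0}
    - {"delta_pos": [0,0,0],"yaw": 0}

```text
time_s: 31.45
position: [0.428, -0.1839, 0.155]
tcp_rot: [[0.005, 0.999, -0.045], [-0.002, -0.045, -0.999], [-1.0, 0.005, 0.002]]
ft_force: [0.4, -0.4, -0.5]
grip_width: 0.935
```

```bash
python3 - <<'E'
from h import *
st()
c=env.read_camera('wrist');cv2.imwrite('pics/w7.png',c['image'])
for n,z in [('block_1',.006),('block_1',.044)]:
  for r in env.place_of(n,'wrist')[:4]:print(round(r['score'],2),np.round(r['pixel']),np.round(onz(c,r['pixel'],z),4))
E
```

```text
31.45 pos [ 0.428  -0.1839  0.155 ] F [ 0.4 -0.4 -0.5] g 0.935
[[0.005, 0.999, -0.045], [-0.002, -0.045, -0.999], [-1.0, 0.005, 0.002]] [-0.409  0.2    2.041 -0.     0.894 -0.364]
0.68 [313. 219.] [ 0.4243 -0.182   0.006 ]
0.68 [313. 219.] [ 0.4244 -0.1722  0.044 ]
```

View pics/w7.png

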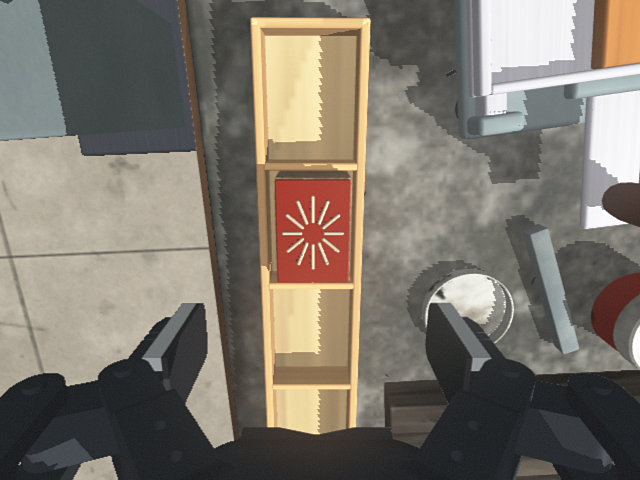

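```bash
python3 - <<'E'
from h import *
c=env.read_camera('wrist')
P=np.array([onz(c,p,.03) for p in [(266,30),(358,30),(354,163),(268,163)]]);print('cellA',P.mean(0),P.round(4).tolist())
plan([(.428,-.184,.20),(.549,-.045,.18)],ang=None)
plan([(.549,-.045,.18)],ang=4,start=(.428,-.184,.20))
E
```

```text
cellA [ 0.42663731 -0.09953126  0.03      ] [[0.4017, -0.0595, 0.03], [0.456, -0.062, 0.03], [0.4521, -0.1396, 0.03], [0.3967, -0.137, 0.03]]
[{"delta_pos": [-24, 1, 1], "yaw": -0.0}, {"delta_pos": [-25, 2, 0], "yaw": -0.0}, {"delta_pos": [4, 23, -29], "yaw": -0.0}, {"delta_pos": [4, 23, -29], "yaw": -0.0}, {"delta_pos": [4, 23, -28], "yaw": -0.0}, {"delta_pos": [4, 22, -29], "yaw": -0.0}, {"delta_pos": [4, 23, -29], "yaw": -0.0}]
end [ 0.548682   -0.04513569  0.1802108 ] -2.5968544244052256
[{"delta_pos": [4, 23, -29], "yaw": -1.3}, {"delta_pos": [4, 23, -28], "yaw": -1.3}, {"delta_pos": [4, 25, -28], "yaw": -1.4}, {"delta_pos": [4, 25, -27], "yaw": -1.3}, {"delta_pos": [4, 25, -27], "yaw": -1.3}]
end [ 0.54894678 -0.04484514  0.18      ] 4.0031455755947745
```

Emit:
arm_command:
  increments:
    - {"delta_pos": [-24,0,0],"yaw": 0}
    - {"delta_pos": [-25,0,0],"yaw": 0}
    - {"delta_pos": [4,23,-29],"yaw": -1.3}
    - {"delta_pos": [4,23,-28],"yaw": -1.3}
    - {"delta_pos": [4,25,-28],"yaw": -1.4}
    - {"delta_pos": [4,25,-27],"yaw": -1.3}
    - {"delta_pos": [4,25,-27],"yaw": -1.3}
    - {"delta_pos": [0,0,0],"yaw": 0}

```text
time_s: 32.65
position: [0.5474, -0.0422, 0.1793]
tcp_rot: [[-0.002, 0.997, 0.072], [0.0, 0.072, -0.997], [-1.0, -0.002, -0.001]]
ft_force: [-0.1, -0.1, -1.0]
grip_width: 0.938
```

```bash
python3 - <<'E'
from h import *
st()
c=env.read_camera('wrist');cv2.imwrite('pics/w8.png',c['image'])
for n,z in [('block_1',.044)]:
  for r in env.place_of(n,'wrist')[:4]:print(round(r['score'],2),np.round(r['pixel']),np.round(onz(c,r['pixel'],z),4))
  for r in env.spot_in(n,'wrist')[:4]:print(round(r['score'],2),np.round(r['pixel']),np.round(onz(c,r['pixel'],.083),4))
plan([(.549,.0175,.18),(.549,.0175,.067)],ang=4)
E
```

```text
32.65 pos [ 0.5474 -0.0422  0.1793] F [-0.1 -0.1 -1. ] g 0.938
[[-0.002, 0.997, 0.072], [0.0, 0.072, -0.997], [-1.0, -0.002, -0.001]] [-0.08   0.295  1.845  0.     1.004 -0.152]
0.9 [482. 107.] [0.6491 0.0427 0.044 ]
0.63 [326. 109.] [0.5471 0.0341 0.044 ]
0.8 [328. 104.] [0.5477 0.0355 0.083 ]
0.75 [499.  96.] [0.6425 0.0461 0.083 ]
0.61 [136. 345.] [ 0.4308 -0.1262  0.083 ]
[{"delta_pos": [0, 4, -31], "yaw": 0.0}, {"delta_pos": [0, 3, -30], "yaw": 0.0}, {"delta_pos": [38, 0, 0], "yaw": -0.0}, {"delta_pos": [37, 0, 0], "yaw": -0.0}, {"delta_pos": [38, 0, 0], "yaw": -0.0}]
end [0.54867489 0.01713161 0.06720658] 4.000420507029144
```

Emit:
arm_command:
  increments:
    - {"delta_pos": [0,4,-31],"yaw": 0}
    - {"delta_pos": [0,2,-30],"yaw": 0}
    - {"delta_pos": [38,0,0],"yaw": 0}
    - {"delta_pos": [37,0,0],"yaw": 0}
    - {"delta_pos": [37,0,0],"yaw": 0}
    - {"delta_pos": [0,0,0],"yaw": 0}

```text
time_s: 33.55
position: [0.546, 0.0164, 0.0671]
tcp_rot: [[-0.006, 0.998, 0.069], [-0.0, 0.069, -0.998], [-1.0, -0.006, -0.0]]
ft_force: [0.2, -0.3, 0.3]
grip_width: 0.934
```

Emit:
arm_command:
  increments:
    - {"delta_pos": [0,0,0],"yaw": 0}
    - {"delta_pos": [0,0,0],"yaw": 0}
    - {"delta_pos": [0,0,0],"yaw": 0}
    - {"delta_pos": [0,0,0],"yaw": 0}
    - {"delta_pos": [0,0,0],"yaw": 0}
  grip: 30

```text
time_s: 34.17
position: [0.55, 0.0171, 0.0714]
tcp_rot: [[0.003, 0.998, 0.07], [-0.0, 0.07, -0.998], [-1.0, 0.003, 0.0]]
ft_force: [-1.2, -0.8, 6.6]
grip_width: 0.562
```

Emit:
arm_command:
  increments:
    - {"delta_pos": [-35,0,0],"yaw": 0}
    - {"delta_pos": [-35,0,0],"yaw": 0}
    - {"delta_pos": [-20,0,0],"yaw": 0}
    - {"delta_pos": [0,0,0],"yaw": 0}

```text
time_s: 34.67
position: [0.5504, 0.0174, 0.162]
tcp_rot: [[0.005, 0.998, 0.07], [0.0, 0.07, -0.998], [-1.0, 0.005, 0.0]]
ft_force: [-0.3, -0.1, -0.8]
grip_width: 0.557
```

```bash
python3 - <<'E'
from h import *
st()
c=env.read_camera('wrist');cv2.imwrite('pics/w9.png',c['image'])
# block offset along long axis ~ +18mm ; target block centre (.4275,-.0995) at tray angle
u=np.array([.0445,.999]);t=np.array([.4275,-.0995])-.018*u;print(t)
plan([(t[0],t[1],.15),(t[0],t[1],.066)],ang=-2.6,step=40)
E
```

```text
34.67 pos [0.5504 0.0174 0.162 ] F [-0.3 -0.1 -0.8] g 0.557
[[0.005, 0.998, 0.07], [0.0, 0.07, -0.998], [-1.0, 0.005, 0.0]] [ 0.029  0.315  1.862 -0.     0.96  -0.041]
[ 0.426699 -0.117482]
[{"delta_pos": [2, -26, 25], "yaw": 1.3}, {"delta_pos": [2, -26, 26], "yaw": 1.3}, {"delta_pos": [2, -25, 26], "yaw": 1.4}, {"delta_pos": [2, -25, 27], "yaw": 1.3}, {"delta_pos": [3, -24, 28], "yaw": 1.3}, {"delta_pos": [28, 0, 0], "yaw": -0.0}, {"delta_pos": [28, 0, 0], "yaw": -0.0}, {"delta_pos": [28, 0, 0], "yaw": -0.0}]
end [ 0.42650369 -0.11764264  0.06554635] -2.5970597433565263
```

View pics/w9.png

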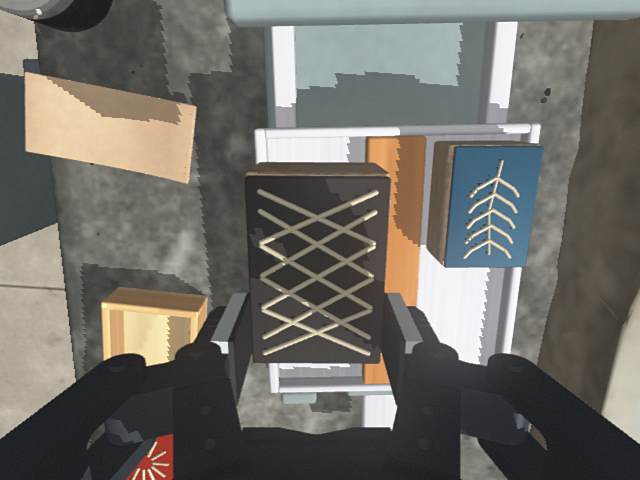

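```bash
python3 - <<'E'
from h import *
c=env.read_camera('wrist');s=env.state();R=np.array(s['tcp_rot'])
P=np.array([onz(c,p,.1736) for p in [(246,176),(390,176),(381,362),(254,362)]]);m=P.mean(0);print('tool off mm',1000*R.T@(m-s['position']))
print(onz(c,(155,462),.045),onz(c,(172,435),.045))
E
```

```text
tool off mm [-14.09458286   1.14675073 -20.45073413]
[ 0.43499775 -0.18030332  0.045     ] [ 0.44926    -0.15320921  0.045     ]
```

Emit:
arm_command:
  increments:
    - {"delta_pos": [2,-26,25],"yaw": 1.3}
    - {"delta_pos": [2,-26,26],"yaw": 1.3}
    - {"delta_pos": [2,-25,26],"yaw": 1.4}
    - {"delta_pos": [2,-25,27],"yaw": 1.3}
    - {"delta_pos": [3,-24,28],"yaw": 1.3}
    - {"delta_pos": [0,0,0],"yaw": 0}

```text
time_s: 35.52
position: [0.4234, -0.1185, 0.1471]
tcp_rot: [[-0.003, 0.999, -0.048], [0.001, -0.048, -0.999], [-1.0, -0.003, -0.0]]
ft_force: [0.4, 0.8, -1.3]
grip_width: 0.561
```

```bash
python3 - <<'E'
from h import *
st()
c=env.read_camera('wrist');cv2.imwrite('pics/w10.png',c['image'])
c=env.read_camera('top');cv2.imwrite('pics/t10.png',c['image'])
for r in env.place_of('block_1','top')[:4]:print(round(r['score'],2),np.round(r['pixel']),np.round(onz(c,r['pixel'],.006),4))
t=np.zeros((480,800,3),np.uint8);t[:,:640]=cv2.imread('pics/w10.png');t[:240,640:]=cv2.resize(c['image'][220:340,330:410],(160,240));cv2.imwrite('pics/c10.png',t)
E
```

```text
35.52 pos [ 0.4234 -0.1185  0.1471] F [ 0.4  0.8 -1.3] g 0.561
[[-0.003, 0.999, -0.048], [0.001, -0.048, -0.999], [-1.0, -0.003, -0.0]] [-0.276  0.178  2.093 -0.     0.873 -0.228]
0.71 [273. 240.] [0.6807 0.0407 0.006 ]
```

View pics/c10.png

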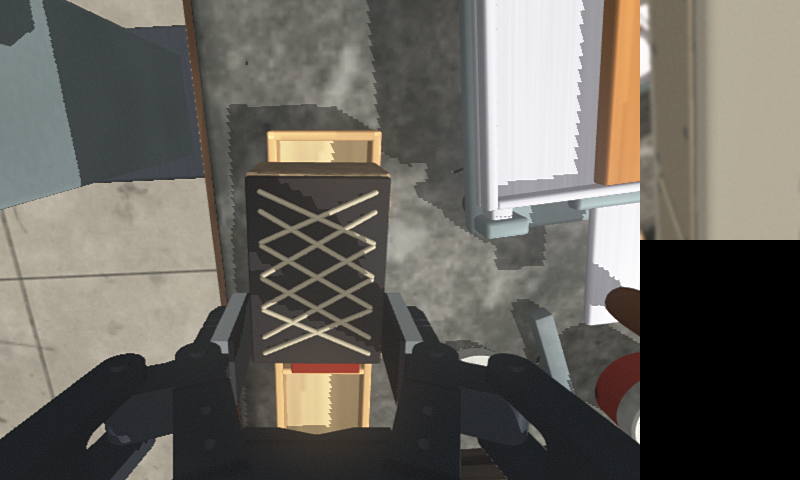

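```bash
python3 - <<'E'
from h import *
c=env.read_camera('wrist')
a,b=onz(c,(267,132),.03),onz(c,(381,131),.03);i1,i2=onz(c,(277,141),.03),onz(c,(370,140),.03);print(a,b,(a+b)/2,(i1+i2)/2)
u=np.array([.0445,.999]);
print('cellA from end',((a+b)/2)[:2]-.046*u)
plan([(.426,-.120,.066)],ang=-2.6,step=35)
E
```

```text
[ 0.39927631 -0.0522175   0.03      ] [ 0.47031303 -0.05485769  0.03      ] [ 0.43479467 -0.0535376   0.03      ] [ 0.43426423 -0.05898233  0.03      ]
cellA from end [ 0.43274767 -0.0994916 ]
[{"delta_pos": [27, 0, 1], "yaw": 0.0}, {"delta_pos": [28, 0, 1], "yaw": 0.0}, {"delta_pos": [27, 0, 1], "yaw": 0.0}]
end [ 0.42627779 -0.12020554  0.06607602] -2.5660960273763953
```

Emit:
arm_command:
  increments:
    - {"delta_pos": [27,0,1],"yaw": 0}
    - {"delta_pos": [28,0,1],"yaw": 0}
    - {"delta_pos": [26,0,1],"yaw": 0}
    - {"delta_pos": [0,0,0],"yaw": 0}

```text
time_s: 36.22
position: [0.425, -0.1197, 0.0659]
tcp_rot: [[-0.003, 0.999, -0.044], [0.001, -0.044, -0.999], [-1.0, -0.003, -0.001]]
ft_force: [-0.1, 0.6, -0.3]
grip_width: 0.562
```

```bash
python3 - <<'E'
from h import *
st()
c=env.read_camera('wrist');cv2.imwrite('pics/w11.png',c['image'])
E
```

```text
36.23 pos [ 0.425  -0.1197  0.0659] F [-0.1  0.6 -0.3] g 0.562
[[-0.003, 0.999, -0.044], [0.001, -0.044, -0.999], [-1.0, -0.003, -0.001]] [-0.278  0.325  2.146  0.     0.674 -0.234]
```

View pics/w11.png

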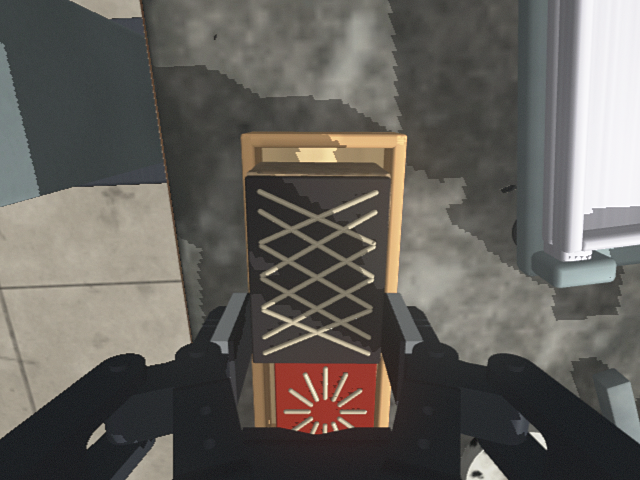

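```bash
python3 - <<'E'
from h import *
c=env.read_camera('wrist')
for n,p,z in [('inL',(256,150),.03),('inR',(392,150),.03),('end in',(320,147),.03),('blkL',(259,163),.0385),('blkR',(379,163),.0385)]:print(n,np.round(onz(c,p,z),4))
E
```

```text
inL [ 0.4033 -0.0606  0.03  ]
inR [ 0.4626 -0.0633  0.03  ]
end in [ 0.4313 -0.0606  0.03  ]
blkL [ 0.4054 -0.0655  0.0385]
blkR [ 0.4556 -0.0677  0.0385]
```

Emit:
arm_command:
  increments:
    - {"delta_pos": [0,2,-2],"yaw": 0}
    - {"delta_pos": [15,0,0],"yaw": 0}
    - {"delta_pos": [12,0,0],"yaw": 0}
    - {"delta_pos": [4,0,0],"yaw": 0}
    - {"delta_pos": [0,0,0],"yaw": 0}

```text
time_s: 36.95
position: [0.4274, -0.1186, 0.0358]
tcp_rot: [[-0.001, 0.999, -0.045], [0.0, -0.045, -0.999], [-1.0, -0.001, -0.0]]
ft_force: [0.1, -1.1, -0.6]
grip_width: 0.564
```

Emit:
arm_command:
  increments:
    - {"delta_pos": [1,0,0],"yaw": 0}
    - {"delta_pos": [0,0,0],"yaw": 0}

```text
time_s: 37.2
position: [0.428, -0.1187, 0.0354]
tcp_rot: [[0.0, 0.999, -0.045], [-0.0, -0.045, -0.999], [-1.0, 0.0, 0.0]]
ft_force: [0.4, -0.4, -1.4]
grip_width: 0.56
```

Emit:
arm_command:
  increments:
    - {"delta_pos": [1.5,0,0],"yaw": 0}
    - {"delta_pos": [0,0,0],"yaw": 0}

```text
time_s: 37.45
position: [0.4279, -0.1187, 0.0338]
tcp_rot: [[0.0, 0.999, -0.045], [-0.0, -0.045, -0.999], [-1.0, 0.0, 0.0]]
ft_force: [0.3, -0.3, -1.2]
grip_width: 0.56
```

Emit:
arm_command:
  increments:
    - {"delta_pos": [0,0,0],"yaw": 0}
    - {"delta_pos": [0,0,0],"yaw": 0}
    - {"delta_pos": [0,0,0],"yaw": 0}
    - {"delta_pos": [0,0,0],"yaw": 0}
    - {"delta_pos": [0,0,0],"yaw": 0}
  grip: 80

```text
time_s: 38.08
position: [0.4278, -0.1187, 0.0338]
tcp_rot: [[-0.0, 0.999, -0.045], [0.0, -0.045, -0.999], [-1.0, -0.0, -0.0]]
ft_force: [-0.9, 0.2, 0.6]
grip_width: 0.938
```

Emit:
arm_command:
  increments:
    - {"delta_pos": [-40,0,0],"yaw": 0}
    - {"delta_pos": [-40,0,0],"yaw": 0}
    - {"delta_pos": [-40,0,0],"yaw": 0}
    - {"delta_pos": [-30,0,0],"yaw": 0}
    - {"delta_pos": [0,0,0],"yaw": 0}

```text
time_s: 38.7
position: [0.4293, -0.1191, 0.1859]
tcp_rot: [[0.004, 0.999, -0.045], [-0.001, -0.045, -0.999], [-1.0, 0.005, 0.001]]
ft_force: [-0.7, -0.3, -0.8]
grip_width: 0.934
```

```bash
python3 - <<'E'
from h import *
st()
c=env.read_camera('wrist');cv2.imwrite('pics/w12.png',c['image'])
for r in env.place_of('block_1','wrist')[:4]:print(round(r['score'],2),np.round(r['pixel']),np.round(onz(c,r['pixel'],.006),4))
plan([(.645,-.04,.18)],ang=4)
E
```

```text
38.7 pos [ 0.4293 -0.1191  0.1859] F [-0.7 -0.3 -0.8] g 0.934
[[0.004, 0.999, -0.045], [-0.001, -0.045, -0.999], [-1.0, 0.005, 0.001]] [-0.274  0.124  2.051  0.     0.961 -0.229]
0.96 [315. 184.] [ 0.4284 -0.0964  0.006 ]
0.73 [316. 280.] [ 0.4256 -0.179   0.006 ]
[{"delta_pos": [1, 36, -15], "yaw": -1.1}, {"delta_pos": [0, 35, -14], "yaw": -1.1}, {"delta_pos": [1, 37, -13], "yaw": -1.1}, {"delta_pos": [0, 36, -13], "yaw": -1.1}, {"delta_pos": [1, 37, -12], "yaw": -1.1}, {"delta_pos": [0, 37, -11], "yaw": -1.1}]
end [ 0.64547473 -0.03998543  0.18043922] 4.0022055975716535
```

Emit:
arm_command:
  increments:
    - {"delta_pos": [1,36,-15],"yaw": -1.1}
    - {"delta_pos": [0,35,-14],"yaw": -1.1}
    - {"delta_pos": [1,37,-13],"yaw": -1.1}
    - {"delta_pos": [0,36,-13],"yaw": -1.1}
    - {"delta_pos": [1,37,-12],"yaw": -1.1}
    - {"delta_pos": [0,37,-11],"yaw": -1.1}
    - {"delta_pos": [0,0,0],"yaw": 0}

```text
time_s: 39.67
position: [0.6468, -0.0391, 0.1784]
tcp_rot: [[-0.002, 0.997, 0.071], [0.0, 0.071, -0.997], [-1.0, -0.002, -0.0]]
ft_force: [0.1, 0.6, 1.1]
grip_width: 0.936
```

```bash
python3 - <<'E'
from h import *
st()
c=env.read_camera('wrist');cv2.imwrite('pics/w13.png',c['image'])
for r in env.place_of('block_1','wrist')[:3]:print(round(r['score'],2),np.round(r['pixel']),np.round(onz(c,r['pixel'],.044),4))
for r in env.spot_in('block_1','wrist')[:3]:print(round(r['score'],2),np.round(r['pixel']),np.round(onz(c,r['pixel'],.083),4))
plan([(.646,.0265,.18),(.646,.0265,.067)],ang=4)
E
```

```text
39.67 pos [ 0.6468 -0.0391  0.1784] F [0.1 0.6 1.1] g 0.936
[[-0.002, 0.997, 0.071], [0.0, 0.071, -0.997], [-1.0, -0.002, -0.0]] [-0.063  0.44   1.628  0.     1.076 -0.134]
0.83 [ 46. 262.] [ 0.4495 -0.0827  0.044 ]
0.68 [ 59. 352.] [ 0.4512 -0.1566  0.044 ]
0.59 [328.  98.] [0.6463 0.0449 0.044 ]
0.96 [ 37. 353.] [ 0.4624 -0.1328  0.083 ]
0.57 [ 35. 275.] [ 0.468  -0.0757  0.083 ]
0.56 [330.  88.] [0.6458 0.0477 0.083 ]
[{"delta_pos": [0, 3, -33], "yaw": -0.0}, {"delta_pos": [-1, 4, -33], "yaw": -0.0}, {"delta_pos": [38, 0, 0], "yaw": -0.0}, {"delta_pos": [37, 0, 0], "yaw": -0.0}, {"delta_pos": [38, 0, 0], "yaw": -0.0}]
end [0.64650834 0.02610264 0.0671576 ] 3.994108476614526
```

```bash
python3 - <<'E'
from h import *
c=env.read_camera('wrist');T=np.array(c['T_tool_cam']);Ki=np.linalg.inv(c['K'])
def f(p,a,px,z):
    a=np.radians(a);y=np.array([np.cos(a),np.sin(a),0]);x=np.array([0,0,-1.]);R=np.c_[x,y,np.cross(x,y)]
    o=R@T[:3,3]+p;d=R@T[:3,:3]@Ki@[*px,1];return o+d*(z-o[2])/d[2]
p3=np.array([.5971,.0519,.2485])
for px,z in [((300,330),0),((450,322),0),((300,373),.079),((210,380),.079),((400,358),.079)]:print('w3',px,z,f(p3,90,px,z).round(3))
p9=np.array([.5504,.0174,.162])
for px,z in [((590,120),0),((557,250),0),((545,400),0),((625,250),.079),((625,350),.079)]:print('w9',px,z,f(p9,4,px,z).round(3))
cv2.imwrite('pics/w13s.png',c['image'])
E
```

```text
w3 (300, 330) 0 [0.745 0.035 0.   ]
w3 (450, 322) 0 [0.735 0.196 0.   ]
w3 (300, 373) 0.079 [0.743 0.038 0.079]
w3 (210, 380) 0.079 [ 0.751 -0.043  0.079]
w3 (400, 358) 0.079 [0.728 0.126 0.079]
w9 (590, 120) 0 [0.744 0.102 0.   ]
w9 (557, 250) 0 [ 0.743  0.002 -0.   ]
w9 (545, 400) 0 [ 0.766 -0.137  0.   ]
w9 (625, 250) 0.079 [0.732 0.028 0.079]
w9 (625, 350) 0.079 [ 0.751 -0.038  0.079]
```

View pics/w13.png

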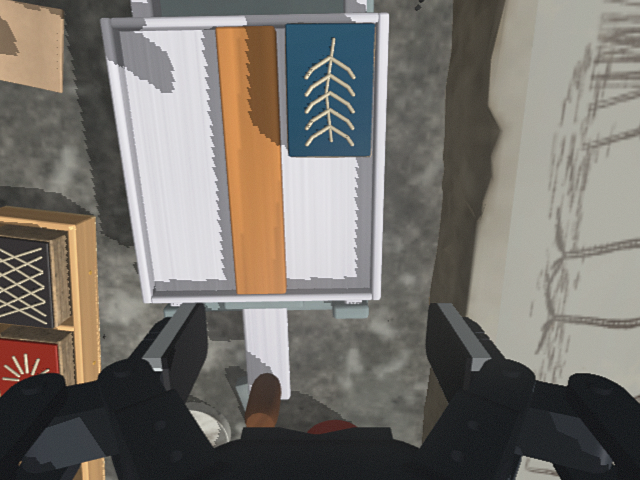

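Emit:
arm_command:
  increments:
    - {"delta_pos": [0,3,-33],"yaw": 0}
    - {"delta_pos": [0,3,-33],"yaw": 0}
    - {"delta_pos": [38,0,0],"yaw": 0}
    - {"delta_pos": [37,0,0],"yaw": 0}
    - {"delta_pos": [37,0,0],"yaw": 0}
    - {"delta_pos": [0,0,0],"yaw": 0}

```text
time_s: 40.62
position: [0.644, 0.0256, 0.0663]
tcp_rot: [[-0.006, 0.998, 0.069], [-0.0, 0.069, -0.998], [-1.0, -0.006, -0.0]]
ft_force: [-0.1, -0.3, 1.5]
grip_width: 0.935
```

Emit:
arm_command:
  increments:
    - {"delta_pos": [0,0,0],"yaw": 0}
    - {"delta_pos": [0,0,0],"yaw": 0}
    - {"delta_pos": [0,0,0],"yaw": 0}
    - {"delta_pos": [0,0,0],"yaw": 0}
    - {"delta_pos": [0,0,0],"yaw": 0}
  grip: 30

```text
time_s: 41.25
position: [0.6485, 0.0261, 0.0713]
tcp_rot: [[0.003, 0.998, 0.07], [-0.0, 0.07, -0.998], [-1.0, 0.003, 0.0]]
ft_force: [-0.9, -0.2, 5.6]
grip_width: 0.565
```

Emit:
arm_command:
  increments:
    - {"delta_pos": [-35,0,0],"yaw": 0}
    - {"delta_pos": [-35,0,0],"yaw": 0}
    - {"delta_pos": [-30,0,0],"yaw": 0}
    - {"delta_pos": [0,0,0],"yaw": 0}

```text
time_s: 41.75
position: [0.6493, 0.0262, 0.1728]
tcp_rot: [[0.007, 0.998, 0.07], [0.0, 0.07, -0.998], [-1.0, 0.007, 0.0]]
ft_force: [0.5, -0.9, -1.0]
grip_width: 0.564
```

```bash
python3 - <<'E'
from h import *
s=st()
c=env.read_camera('wrist');im=c['image'];cv2.imwrite('pics/w14.png',im)
# blue block top-face outline near the fingers: front edge row
hsv=cv2.cvtColor(im,cv2.COLOR_BGR2HSV);m=cv2.inRange(hsv,(95,90,30),(120,255,160))
n,l,sta,ce=cv2.connectedComponentsWithStats(m);i=1+np.argmax(sta[1:,4]);print(sta[i],ce[i])
E
```

```text
41.75 pos [0.6493 0.0262 0.1728] F [ 0.5 -0.9 -1. ] g 0.564
[[0.007, 0.998, 0.07], [0.0, 0.07, -0.998], [-1.0, 0.007, 0.0]] [ 0.038  0.444  1.635  0.     1.056 -0.032]
[  245   169   146   189 21171] [317.58103066 257.90486987]
```

```bash
python3 - <<'E'
from h import *
plan([(.53,-.15,.18),(.4204,-.2897,.15)],ang=-2.6,step=45)
E
```

```text
[{"delta_pos": [-2, -26, 34], "yaw": 1.3}, {"delta_pos": [-2, -25, 34], "yaw": 1.3}, {"delta_pos": [-2, -25, 34], "yaw": 1.4}, {"delta_pos": [-1, -23, 35], "yaw": 1.3}, {"delta_pos": [-2, -23, 36], "yaw": 1.3}, {"delta_pos": [6, -21, 29], "yaw": -0.0}, {"delta_pos": [6, -20, 29], "yaw": -0.0}, {"delta_pos": [6, -21, 29], "yaw": -0.0}, {"delta_pos": [6, -21, 29], "yaw": -0.0}, {"delta_pos": [6, -20, 29], "yaw": -0.0}]
end [ 0.42065033 -0.28993841  0.14967527] -2.59811268143351
```

Emit:
arm_command:
  increments:
    - {"delta_pos": [-2,-26,34],"yaw": 1.3}
    - {"delta_pos": [-2,-25,34],"yaw": 1.3}
    - {"delta_pos": [-2,-25,34],"yaw": 1.4}
    - {"delta_pos": [-1,-23,35],"yaw": 1.3}
    - {"delta_pos": [-2,-23,36],"yaw": 1.3}
    - {"delta_pos": [6,-21,29],"yaw": 0}
    - {"delta_pos": [6,-20,29],"yaw": 0}
    - {"delta_pos": [6,-21,29],"yaw": 0}
    - {"delta_pos": [6,-21,29],"yaw": 0}
    - {"delta_pos": [6,-20,29],"yaw": 0}
    - {"delta_pos": [0,0,0],"yaw": 0}

```text
time_s: 43.18
position: [0.4177, -0.2906, 0.1464]
tcp_rot: [[-0.002, 0.999, -0.048], [0.001, -0.048, -0.999], [-1.0, -0.002, -0.001]]
ft_force: [-0.5, -0.3, -0.6]
grip_width: 0.563
```

```bash
python3 - <<'E'
from h import *
s=st()
c=env.read_camera('wrist');im=c['image'];cv2.imwrite('pics/w15.png',im)
E
```

```text
43.17 pos [ 0.4177 -0.2906  0.1464] F [-0.5 -0.3 -0.6] g 0.563
[[-0.002, 0.999, -0.048], [0.001, -0.048, -0.999], [-1.0, -0.002, -0.001]] [-0.611  0.279  1.956 -0.     0.909 -0.563]
```

View pics/w15.png

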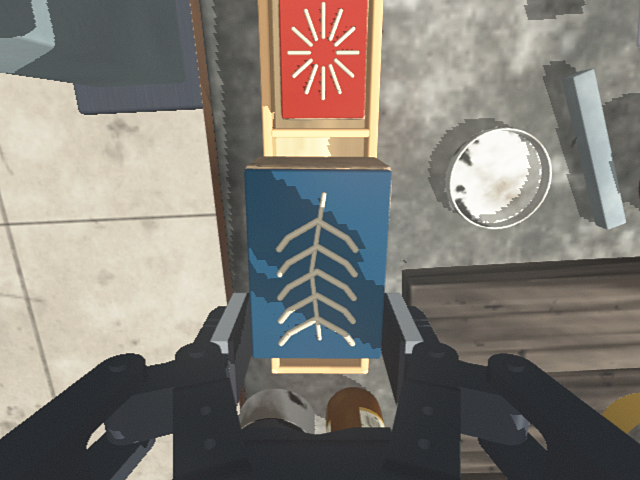

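```bash
python3 - <<'E'
from h import *
c=env.read_camera('wrist')
for z in (0,.03,.06):print(onz(c,(402,275),z),onz(c,(410,370),z))
for n,p,z in [('divL',(271,131),.03),('divR',(370,131),.03),('div near',(320,138),.03),('divfar',(320,129),.03)]:print(n,np.round(onz(c,p,z),4))
plan([(.4208,-.2897,.066)],ang=-2.6,step=35)
E
```

```text
[ 0.48355516 -0.33605417  0.        ] [ 0.49120504 -0.42061006  0.        ]
[ 0.47732944 -0.32383203  0.03      ] [ 0.4841854  -0.39961255  0.03      ]
[ 0.47110371 -0.3116099   0.06      ] [ 0.47716575 -0.37861503  0.06      ]
divL [ 0.3949 -0.224   0.03  ]
divR [ 0.4563 -0.2269  0.03  ]
div near [ 0.4251 -0.2297  0.03  ]
divfar [ 0.4253 -0.2242  0.03  ]
[{"delta_pos": [27, 0, 0], "yaw": -0.0}, {"delta_pos": [27, 1, 0], "yaw": -0.0}, {"delta_pos": [27, 0, 0], "yaw": -0.1}]
end [ 0.42034439 -0.28967636  0.06613422] -2.5647513938803104
```

Emit:
arm_command:
  increments:
    - {"delta_pos": [27,0,0],"yaw": 0}
    - {"delta_pos": [27,1,0],"yaw": 0}
    - {"delta_pos": [26,0,0],"yaw": 0}
    - {"delta_pos": [0,0,0],"yaw": 0}
    - {"delta_pos": [0,0,0],"yaw": 0}

```text
time_s: 43.9
position: [0.4215, -0.2897, 0.0684]
tcp_rot: [[0.001, 0.999, -0.045], [-0.0, -0.045, -0.999], [-1.0, 0.001, 0.0]]
ft_force: [-0.0, -0.5, -1.1]
grip_width: 0.561
```

```bash
python3 - <<'E'
from h import *
s=st()
c=env.read_camera('wrist');im=c['image'];cv2.imwrite('pics/w16.png',cv2.resize(im[90:250,200:440],None,fx=3,fy=3))
E
```

```text
43.9 pos [ 0.4215 -0.2897  0.0684] F [-0.  -0.5 -1.1] g 0.561
[[0.001, 0.999, -0.045], [-0.0, -0.045, -0.999], [-1.0, 0.001, 0.0]] [-0.605  0.403  2.002  0.     0.736 -0.561]
```

View pics/w16.png

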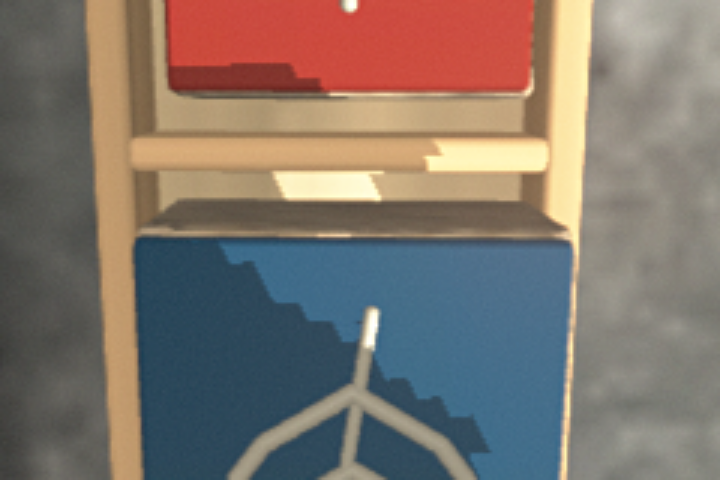

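```bash
python3 - <<'E'
from h import *
c=env.read_camera('wrist')
q=lambda x,y:(200+x/3,90+y/3)
for n,p,z in [('inL',q(131,165),.03),('inR',q(548,165),.03),('div near',q(340,171),.03),('div far',q(340,136),.03),('blkL',q(180,201),.041),('blkR',q(532,201),.041)]:print(n,np.round(onz(c,p,z),4))
E
```

```text
inL [ 0.3934 -0.2283  0.03  ]
inR [ 0.4542 -0.2311  0.03  ]
div near [ 0.4238 -0.2305  0.03  ]
div far [ 0.4241 -0.2256  0.03  ]
blkL [ 0.4017 -0.2329  0.041 ]
blkR [ 0.4502 -0.2351  0.041 ]
```

Emit:
arm_command:
  increments:
    - {"delta_pos": [0,-2,0],"yaw": 0}
    - {"delta_pos": [15,0,0],"yaw": 0}
    - {"delta_pos": [12,0,0],"yaw": 0}
    - {"delta_pos": [6,0,0],"yaw": 0}
    - {"delta_pos": [0,0,0],"yaw": 0}

```text
time_s: 44.62
position: [0.4184, -0.2897, 0.034]
tcp_rot: [[-0.001, 0.999, -0.045], [0.001, -0.045, -0.999], [-1.0, -0.001, -0.001]]
ft_force: [0.4, 0.7, -1.6]
grip_width: 0.558
```

Release with a partial opening, rise, check, and plan the way to the pull.

Emit:
arm_command:
  increments:
    - {"delta_pos": [0.5,0,0],"yaw": 0}
    - {"delta_pos": [0,0,0],"yaw": 0}

```text
time_s: 44.88
position: [0.4188, -0.2899, 0.0343]
tcp_rot: [[0.0, 0.999, -0.045], [-0.0, -0.045, -0.999], [-1.0, 0.0, 0.0]]
ft_force: [0.1, 0.7, -1.8]
grip_width: 0.564
```

Emit:
arm_command:
  increments:
    - {"delta_pos": [0,0,0],"yaw": 0}
    - {"delta_pos": [0,0,0],"yaw": 0}
    - {"delta_pos": [0,0,0],"yaw": 0}
    - {"delta_pos": [0,0,0],"yaw": 0}
    - {"delta_pos": [0,0,0],"yaw": 0}
  grip: 63

```text
time_s: 45.5
position: [0.4188, -0.2899, 0.0343]
tcp_rot: [[0.0, 0.999, -0.045], [-0.0, -0.045, -0.999], [-1.0, 0.0, 0.0]]
ft_force: [0.6, 0.8, -0.0]
grip_width: 0.74
```

Emit:
arm_command:
  increments:
    - {"delta_pos": [-40,0,0],"yaw": 0}
    - {"delta_pos": [-40,0,0],"yaw": 0}
    - {"delta_pos": [-40,0,0],"yaw": 0}
    - {"delta_pos": [-40,0,0],"yaw": 0}
    - {"delta_pos": [-40,0,0],"yaw": 0}
    - {"delta_pos": [-40,0,0],"yaw": 0}
    - {"delta_pos": [0,0,0],"yaw": 0}

```text
time_s: 46.38
position: [0.4202, -0.2909, 0.2774]
tcp_rot: [[0.005, 0.999, -0.045], [-0.003, -0.045, -0.999], [-1.0, 0.005, 0.003]]
ft_force: [-0.3, 0.2, 0.3]
grip_width: 0.738
```

```bash
python3 - <<'E'
from h import *
s=st()
c=env.read_camera('wrist');im=c['image'];cv2.imwrite('pics/w17.png',im)
for r in env.place_of('block_1','wrist')[:4]:print(round(r['score'],2),np.round(r['pixel']),np.round(onz(c,r['pixel'],.006),4))
for r in env.place_of('bed_pull','wrist')[:2]:print('pull',round(r['score'],2),np.round(r['pixel']),np.round(onz(c,r['pixel'],.076),4))
plan([(.6144,-.1716,.20),(.6144,-.1716,.061)],ang=90,step=45,maxyaw=10)
E
```

```text
46.38 pos [ 0.4202 -0.2909  0.2774] F [-0.3  0.2  0.3] g 0.738
[[0.005, 0.999, -0.045], [-0.003, -0.045, -0.999], [-1.0, 0.005, 0.003]] [-0.608  0.126  1.824 -0.     1.185 -0.563]
0.95 [316. 166.] [ 0.4203 -0.2638  0.006 ]
0.57 [317.  78.] [ 0.4245 -0.1817  0.006 ]
pull 0.85 [559.  36.] [ 0.6097 -0.1657  0.076 ]
[{"delta_pos": [7, 19, -13], "yaw": -9.3}, {"delta_pos": [8, 21, -9], "yaw": -9.2}, {"delta_pos": [7, 22, -6], "yaw": -9.3}, {"delta_pos": [7, 23, -2], "yaw": -9.2}, {"delta_pos": [8, 23, 1], "yaw": -9.3}, {"delta_pos": [7, 22, 5], "yaw": -9.3}, {"delta_pos": [7, 21, 9], "yaw": -9.2}, {"delta_pos": [8, 20, 11], "yaw": -9.3}, {"delta_pos": [7, 17, 15], "yaw": -9.2}, {"delta_pos": [7, 15, 18], "yaw": -9.3}, {"delta_pos": [35, 0, 0], "yaw": -0.0}, {"delta_pos": [35, 0, 0], "yaw": -0.0}]
[{"delta_pos": [34, 0, 0], "yaw": -0.0}, {"delta_pos": [35, 0, 0], "yaw": -0.0}]
end [ 0.61466261 -0.17162714  0.0613065 ] 90.00444269146668
```

View pics/w17.png

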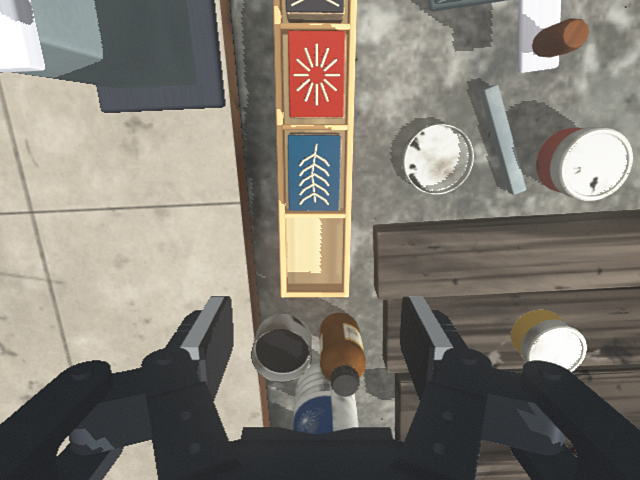

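Emit:
arm_command:
  increments:
    - {"delta_pos": [7,19,-13],"yaw": -9.3}
    - {"delta_pos": [8,21,-9],"yaw": -9.2}
    - {"delta_pos": [7,22,-6],"yaw": -9.3}
    - {"delta_pos": [7,23,-2],"yaw": -9.2}
    - {"delta_pos": [8,23,1],"yaw": -9.3}
    - {"delta_pos": [7,22,5],"yaw": -9.3}
    - {"delta_pos": [7,21,9],"yaw": -9.2}
    - {"delta_pos": [8,20,11],"yaw": -9.3}
    - {"delta_pos": [7,17,15],"yaw": -9.2}
    - {"delta_pos": [7,15,18],"yaw": -9.3}
    - {"delta_pos": [0,0,0],"yaw": 0}

```text
time_s: 47.9
position: [0.6149, -0.1709, 0.1987]
tcp_rot: [[-0.003, -0.001, 1.0], [0.001, 1.0, 0.001], [-1.0, 0.001, -0.003]]
ft_force: [-1.0, 1.2, -0.3]
grip_width: 0.735
```

```bash
python3 - <<'E'
from h import *
s=st()
c=env.read_camera('wrist');cv2.imwrite('pics/w18.png',c['image'])
for r in env.place_of('bed_pull','wrist')[:2]:print('pull',round(r['score'],2),np.round(r['pixel']),np.round(onz(c,r['pixel'],.076),4))
for r in env.place_of('red_tin','wrist')[:2]:print('tin',round(r['score'],2),np.round(r['pixel']),np.round(onz(c,r['pixel'],0),4))
plan([(.615,-.170,.061)],ang=90,step=45,maxyaw=10)
E
```

```text
47.9 pos [ 0.6149 -0.1709  0.1987] F [-1.   1.2 -0.3] g 0.735
[[-0.003, -0.001, 1.0], [0.001, 1.0, 0.001], [-1.0, 0.001, -0.003]] [-0.274  0.406  1.631  0.     1.108 -1.846]
pull 0.94 [318. 230.] [ 0.6157 -0.1708  0.076 ]
tin 0.88 [201. 278.] [ 0.6817 -0.2777  0.    ]
tin 0.31 [542. 200.] [0.6108 0.0226 0.    ]
[{"delta_pos": [35, 1, 0], "yaw": -0.0}, {"delta_pos": [35, 0, 0], "yaw": -0.1}, {"delta_pos": [35, 1, 1], "yaw": -0.0}, {"delta_pos": [34, 0, 0], "yaw": -0.0}]
end [ 0.6151816  -0.17019267  0.06140889] 89.9551506737248
```

Emit:
arm_command:
  increments:
    - {"delta_pos": [35,0,0],"yaw": 0}
    - {"delta_pos": [35,0,0],"yaw": 0}
    - {"delta_pos": [35,0,1],"yaw": 0}
    - {"delta_pos": [33,0,0],"yaw": 0}
    - {"delta_pos": [0,0,0],"yaw": 0}

```text
time_s: 48.68
position: [0.6137, -0.172, 0.0612]
tcp_rot: [[-0.005, 0.002, 1.0], [0.001, 1.0, -0.002], [-1.0, 0.001, -0.005]]
ft_force: [0.1, -0.2, -0.0]
grip_width: 0.734
```

Emit:
arm_command:
  increments:
    - {"delta_pos": [0,0,0],"yaw": 0}
    - {"delta_pos": [0,0,0],"yaw": 0}
    - {"delta_pos": [0,0,0],"yaw": 0}
    - {"delta_pos": [0,0,0],"yaw": 0}
    - {"delta_pos": [0,0,0],"yaw": 0}
  grip: 10

```text
time_s: 49.3
position: [0.6171, -0.1685, 0.0658]
tcp_rot: [[0.002, 0.001, 1.0], [0.005, 1.0, -0.001], [-1.0, 0.005, 0.002]]
ft_force: [-1.8, 20.7, 11.9]
grip_width: 0.264
```

Emit:
arm_command:
  increments:
    - {"delta_pos": [0,20,-2],"yaw": 0}
    - {"delta_pos": [0,20,-1.5],"yaw": 0}
    - {"delta_pos": [0,20,-2],"yaw": 0}
    - {"delta_pos": [0,20,-1.5],"yaw": 0}
    - {"delta_pos": [0,20,-2],"yaw": 0}

```text
time_s: 49.92
position: [0.6087, -0.0721, 0.0659]
tcp_rot: [[0.004, 0.0, 1.0], [-0.001, 1.0, -0.0], [-1.0, -0.001, 0.004]]
ft_force: [0.3, -3.6, 6.7]
grip_width: 0.263
```

Emit:
arm_command:
  increments:
    - {"delta_pos": [0,20,-2],"yaw": 0}
    - {"delta_pos": [0,20,-1.5],"yaw": 0}
    - {"delta_pos": [0,20,-2],"yaw": 0}
    - {"delta_pos": [0,20,-1.5],"yaw": 0}
    - {"delta_pos": [0,20,-2],"yaw": 0}
    - {"delta_pos": [0,14,-1],"yaw": 0}

```text
time_s: 50.68
position: [0.5985, 0.0425, 0.0658]
tcp_rot: [[0.003, 0.0, 1.0], [-0.0, 1.0, -0.0], [-1.0, -0.0, 0.003]]
ft_force: [-1.7, -3.2, 9.9]
grip_width: 0.258
```

Emit:
arm_command:
  increments:
    - {"delta_pos": [0,4,0],"yaw": 0}
    - {"delta_pos": [0,4,-0.5],"yaw": 0}
    - {"delta_pos": [0,0,0],"yaw": 0}

```text
time_s: 51.05
position: [0.5978, 0.0505, 0.0658]
tcp_rot: [[0.003, 0.0, 1.0], [0.001, 1.0, -0.0], [-1.0, 0.001, 0.003]]
ft_force: [-3.9, 1.6, 10.4]
grip_width: 0.263
```

Emit:
arm_command:
  increments:
    - {"delta_pos": [0,2,0],"yaw": 0}
    - {"delta_pos": [0,1,0],"yaw": 0}
    - {"delta_pos": [0,0,0],"yaw": 0}

```text
time_s: 51.42
position: [0.5977, 0.051, 0.0658]
tcp_rot: [[0.003, -0.0, 1.0], [-0.002, 1.0, 0.0], [-1.0, -0.002, 0.003]]
ft_force: [-2.9, -12.8, 10.3]
grip_width: 0.258
```

Home stop felt (−13 N). Release and retreat, then a final check.

Emit:
arm_command:
  increments:
    - {"delta_pos": [0,-1,0],"yaw": 0}
    - {"delta_pos": [0,0,0],"yaw": 0}
    - {"delta_pos": [0,0,0],"yaw": 0}
    - {"delta_pos": [0,0,0],"yaw": 0}
    - {"delta_pos": [0,0,0],"yaw": 0}
    - {"delta_pos": [0,0,0],"yaw": 0}
  grip: 80

```text
time_s: 52.18
position: [0.5967, 0.052, 0.0632]
tcp_rot: [[-0.0, -0.0, 1.0], [0.0, 1.0, 0.0], [-1.0, 0.0, -0.0]]
ft_force: [0.2, 0.2, -0.1]
grip_width: 0.938
```

Emit:
arm_command:
  increments:
    - {"delta_pos": [-40,0,0],"yaw": 0}
    - {"delta_pos": [-40,0,0],"yaw": 0}
    - {"delta_pos": [-40,-20,-20],"yaw": 0}
    - {"delta_pos": [-40,-30,-20],"yaw": 0}
    - {"delta_pos": [-40,-30,-20],"yaw": 0}
    - {"delta_pos": [-40,-30,-20],"yaw": 0}
    - {"delta_pos": [-40,-30,-20],"yaw": 0}
    - {"delta_pos": [-20,0,0],"yaw": 0}
    - {"delta_pos": [0,0,0],"yaw": 0}

```text
time_s: 53.3
position: [0.4973, -0.0885, 0.3648]
tcp_rot: [[0.003, 0.001, 1.0], [-0.0, 1.0, -0.001], [-1.0, -0.0, 0.003]]
ft_force: [-0.4, -0.0, -1.2]
grip_width: 0.938
```

```bash
python3 - <<'E'
from h import *
st()
c=env.read_camera('wrist');cv2.imwrite('pics/w20.png',c['image'])
for n,z in [('bed_pull',.076),('block_1',.006),('crank_knob',.258),('red_tin',0),('dark_jar',0),('shaker',0)]:
    for r in env.place_of(n,'wrist')[:4]:
        if r['score']>.4:print(n,round(r['score'],2),np.round(r['pixel']),np.round(onz(c,r['pixel'],z),4))
c=env.read_camera('scene')
for n,z in [('crank_knob',.258),('dark_jar',0),('shaker',0)]:
    for r in env.place_of(n,'scene')[:2]:print('scene',n,round(r['score'],2),np.round(r['pixel']),np.round(onz(c,r['pixel'],z),3))
E
```

```text
53.3 pos [ 0.4973 -0.0885  0.3648] F [-0.4 -0.  -1.2] g 0.938
[[0.003, 0.001, 1.0], [-0.0, 1.0, -0.001], [-1.0, -0.0, 0.003]] [-0.179  0.054  1.713  0.     1.371 -1.749]
bed_pull 0.8 [438. 273.] [0.5933 0.0503 0.076 ]
block_1 0.74 [236. 119.] [ 0.4249 -0.1825  0.006 ]
block_1 0.57 [304. 120.] [ 0.4267 -0.1018  0.006 ]
block_1 0.56 [165. 113.] [ 0.4182 -0.2656  0.006 ]
red_tin 0.69 [182. 312.] [ 0.6803 -0.2719  0.    ]
dark_jar 0.59 [533.  70.] [0.3708 0.1644 0.    ]
shaker 0.66 [603.  80.] [0.3811 0.2474 0.    ]
scene crank_knob 0.76 [201. 224.] [0.532 0.246 0.258]
scene crank_knob 0.2 [256. 387.] [0.134 0.364 0.258]
scene dark_jar 0.71 [296. 362.] [0.381 0.16  0.   ]
scene shaker 0.96 [253. 383.] [0.382 0.251 0.   ]
```

```bash
python3 -c "
from cell import env
print(env.finish_job())"
```

```text
the job is handed in; nothing more can be done
None
```

The job is done and handed in at about 53 s on the robot clock. `finish_job()` reports no verdict, so the result rests on my own checks below.

**Wheel:** I wound it about two turns anticlockwise until the top stop pushed back at roughly 40 N. I then backed it off about 90°. The final scene picture puts the crank knob where I left it, within the camera's spread of about a centimetre.

**Bed:** I slid it out to its end stop (about 218 mm of travel). Once it was empty I pushed it home until the stop resisted at about 13 N. The pull knob reads (0.593, 0.050), matching its starting position.

**Blocks:** Three were present: blue, red and charcoal. The final wrist picture finds all three in separate cells of the tray. The earlier close-up pictures show them face up in the cells. I judged flatness from those pictures and the release heights, which is less exact than a measurement.

**Bystanders:** The red tin, dark jar and shaker read within about 15 mm of where I first measured them, and that spread is mostly camera error. The robot never came into contact with them.

**Disagreements:**
- The wrist camera read about 3 mm off along x over the tray. I corrected for that by comparing the block with the cell walls before lowering it.
- The final wrist picture did not find the crank knob, so the wheel check rests on the scene camera alone.

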